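# Unclip filter cartridges and stack them in a pyramid

### The job

Snap every filter cartridge forward out of the sprung clips of the stand, fetch any that lie loose in the delivery tray as well, and stack them all as a lying pyramid in the white cradle: three in its grooves, the next saddled into the gaps on top, up to one at the peak, with their ends lined up and centred over the cradle. Leave everything else on the bench where it is.

Things in the scene. Friction and masses are not known exactly. Their poses are not given: they have to be found in the camera images.
- stand: Fixed clip stand: grey base 200 x 270 mm, aluminium pillars, four clip stations, low ones in front, high ones behind. Origin: centre of the underside; -x is the front (towards the robot), y along the held cartridges, z up. Clipped cartridges are centred, in mm in its frame, at station 0 (-55, 90, 75), 1 (-55, -90, 75), 2 (55, 90, 155), 3 (55, -90, 155). Stations may be empty.
- clip0 (a point): Station 0 (front, +y), centre of its clipped cartridge; axes as the stand's. Every station: two blue sprung C-clips, 10 mm wide, hold the barrel 28 mm to either side of its centre, 46 mm of barrel lie free between them, and nothing stands within 40 mm behind the barrel there. The mouth faces level to the stand's -x.
- clip3 (a point): Station 3 (rear, -y), centre of its clipped cartridge; axes as the stand's. At every station two hinged jaws with round lips leave an 18 mm mouth: pulled level towards the stand's -x with about 17 N the 22 mm barrel spreads them and is clear after 25 mm; they spring shut again.
- cradle: Fixed white cradle plate, 176 (x) x 170 (y) x 12 mm, with orange ridges (14 mm wide, 8 mm high, only under the ball ends) that make three grooves along y at x = -52, 0, +52 mm; the base of the pyramid. Origin: centre of the underside. The cartridges lie along its y, centred on it.
- slot0 (a point): Where the centre of a cartridge lies in the pyramid: bottom layer, x = -52 mm; 36 mm above the table. Axes as the cradle's.
- slot1 (a point): Where the centre of a cartridge lies in the pyramid: bottom layer, x = 0; 36 mm above the table. Axes as the cradle's.
- slot2 (a point): Where the centre of a cartridge lies in the pyramid: bottom layer, x = +52 mm; 36 mm above the table. Axes as the cradle's.
- slot3 (a point): Where the centre of a cartridge lies in the pyramid: second layer, x = -26 mm, over slots 0 and 1; 76.3 mm above the table. Axes as the cradle's.
- slot4 (a point): Where the centre of a cartridge lies in the pyramid: second layer, x = +26 mm, over slots 1 and 2; 76.3 mm above the table. Axes as the cradle's.
- slot5 (a point): Where the centre of a cartridge lies in the pyramid: top, x = 0, over slots 3 and 4; 116.7 mm above the table. Axes as the cradle's.
- tray: Fixed shallow grey delivery tray, 170 (x) x 200 (y) mm, floor 5 mm above the table, rim 28 mm high, left open over the middle 80 mm of the two sides along y. Origin: centre of the underside. Loose cartridges lie in it roughly along its y.
- cartA: Filter cartridge, about 160 g, 163 mm long: white barrel 22 mm thick between two teal ball-shaped ends, 48 mm in diameter, centred 57.5 mm to either side. Origin: its centre; y is its long axis (any roll about y). Grip the barrel at its middle. Side by side in the cradle 30 mm lie free between barrels. It starts clipped in station 0, or is absent.
- cartB: Filter cartridge, about 160 g, 163 mm long: white barrel 22 mm thick between two teal ball-shaped ends, 48 mm in diameter, centred 57.5 mm to either side. Origin: its centre; y is its long axis (any roll about y). Grip the barrel at its middle. Side by side in the cradle 30 mm lie free between barrels. It starts clipped in station 1, or is absent.
- cartC: Filter cartridge, about 160 g, 163 mm long: white barrel 22 mm thick between two teal ball-shaped ends, 48 mm in diameter, centred 57.5 mm to either side. Origin: its centre; y is its long axis (any roll about y). Grip the barrel at its middle. Side by side in the cradle 30 mm lie free between barrels. It starts clipped in station 2, or is absent.
- cartD: Filter cartridge, about 160 g, 163 mm long: white barrel 22 mm thick between two teal ball-shaped ends, 48 mm in diameter, centred 57.5 mm to either side. Origin: its centre; y is its long axis (any roll about y). Grip the barrel at its middle. Side by side in the cradle 30 mm lie free between barrels. It starts clipped in station 3, or is absent.
- cartE: Filter cartridge, about 160 g, 163 mm long: white barrel 22 mm thick between two teal ball-shaped ends, 48 mm in diameter, centred 57.5 mm to either side. Origin: its centre; y is its long axis (any roll about y). Grip the barrel at its middle. Side by side in the cradle 30 mm lie free between barrels. It starts loose in the delivery tray, or is absent.
- cartF: Filter cartridge, about 160 g, 163 mm long: white barrel 22 mm thick between two teal ball-shaped ends, 48 mm in diameter, centred 57.5 mm to either side. Origin: its centre; y is its long axis (any roll about y). Grip the barrel at its middle. Side by side in the cradle 30 mm lie free between barrels. It starts loose in the delivery tray, or is absent.
- bottle: Bystander, to be left alone: white bottle, 60 mm diameter, 130 mm tall. Origin: centre of the underside.
- tealbox: Bystander, to be left alone: teal carton, 60 x 90 x 50 mm. Origin: centre of the underside.
- jar: Bystander, to be left alone: amber jar with red cap, 56 mm diameter, 60 mm tall. Origin: centre of the underside.
- pot: Bystander, to be left alone: white pot with green lid, 60 mm diameter, 50 mm tall. Origin: centre of the underside.
- timer: Bystander, to be left alone: yellow timer, 50 x 70 x 30 mm. Origin: centre of the underside.
- tipbox: Bystander, to be left alone: orange box, 85 x 120 x 50 mm. Origin: centre of the underside.
Things that resemble listed ones, but are neither listed nor needed, are in the scene too. What is shaped like the cartD but orange is not meant.

How it is judged:
At the end, for the whole second after the job is handed in: Every cartridge present rests, still (under 30 mm/s), in one of the six pyramid places of the cradle: its centre within 10 mm across, 22 mm along and 10 mm in height of the place, its long axis within 0.12 rad of the cradle's y. Three fill the bottom, the rest lie above (((x of cartA in the frame of slot0 between -0.01 and 0.01 m and y of cartA in the frame of slot0 between -0.022 and 0.022 m and z of cartA in the frame of slot0 between -0.01 and 0.01 m) or (x of cartA in the frame of slot1 between -0.01 and 0.01 m and y of cartA in the frame of slot1 between -0.022 and 0.022 m and z of cartA in the frame of slot1 between -0.01 and 0.01 m) or (x of cartA in the frame of slot2 between -0.01 and 0.01 m and y of cartA in the frame of slot2 between -0.022 and 0.022 m and z of cartA in the frame of slot2 between -0.01 and 0.01 m) or (x of cartA in the frame of slot3 between -0.01 and 0.01 m and y of cartA in the frame of slot3 between -0.022 and 0.022 m and z of cartA in the frame of slot3 between -0.01 and 0.01 m) or (x of cartA in the frame of slot4 between -0.01 and 0.01 m and y of cartA in the frame of slot4 between -0.022 and 0.022 m and z of cartA in the frame of slot4 between -0.01 and 0.01 m) or (x of cartA in the frame of slot5 between -0.01 and 0.01 m and y of cartA in the frame of slot5 between -0.022 and 0.022 m and z of cartA in the frame of slot5 between -0.01 and 0.01 m)) and angle between the y axis of each of cartA, cartB, cartC, cartD, cartE, cartF and the y axis of cradle, either way round below 0.12 rad and linear speed of each of cartA, cartB, cartC, cartD, cartE, cartF below 0.03 m/s and ((x of cartB in the frame of slot0 between -0.01 and 0.01 m and y of cartB in the frame of slot0 between -0.022 and 0.022 m and z of cartB in the frame of slot0 between -0.01 and 0.01 m) or (x of cartB in the frame of slot1 between -0.01 and 0.01 m and y of cartB in the frame of slot1 between -0.022 and 0.022 m and z of cartB in the frame of slot1 between -0.01 and 0.01 m) or (x of cartB in the frame of slot2 between -0.01 and 0.01 m and y of cartB in the frame of slot2 between -0.022 and 0.022 m and z of cartB in the frame of slot2 between -0.01 and 0.01 m) or (x of cartB in the frame of slot3 between -0.01 and 0.01 m and y of cartB in the frame of slot3 between -0.022 and 0.022 m and z of cartB in the frame of slot3 between -0.01 and 0.01 m) or (x of cartB in the frame of slot4 between -0.01 and 0.01 m and y of cartB in the frame of slot4 between -0.022 and 0.022 m and z of cartB in the frame of slot4 between -0.01 and 0.01 m) or (x of cartB in the frame of slot5 between -0.01 and 0.01 m and y of cartB in the frame of slot5 between -0.022 and 0.022 m and z of cartB in the frame of slot5 between -0.01 and 0.01 m)) and ((x of cartC in the frame of slot0 between -0.01 and 0.01 m and y of cartC in the frame of slot0 between -0.022 and 0.022 m and z of cartC in the frame of slot0 between -0.01 and 0.01 m) or (x of cartC in the frame of slot1 between -0.01 and 0.01 m and y of cartC in the frame of slot1 between -0.022 and 0.022 m and z of cartC in the frame of slot1 between -0.01 and 0.01 m) or (x of cartC in the frame of slot2 between -0.01 and 0.01 m and y of cartC in the frame of slot2 between -0.022 and 0.022 m and z of cartC in the frame of slot2 between -0.01 and 0.01 m) or (x of cartC in the frame of slot3 between -0.01 and 0.01 m and y of cartC in the frame of slot3 between -0.022 and 0.022 m and z of cartC in the frame of slot3 between -0.01 and 0.01 m) or (x of cartC in the frame of slot4 between -0.01 and 0.01 m and y of cartC in the frame of slot4 between -0.022 and 0.022 m and z of cartC in the frame of slot4 between -0.01 and 0.01 m) or (x of cartC in the frame of slot5 between -0.01 and 0.01 m and y of cartC in the frame of slot5 between -0.022 and 0.022 m and z of cartC in the frame of slot5 between -0.01 and 0.01 m)) and ((x of cartD in the frame of slot0 between -0.01 and 0.01 m and y of cartD in the frame of slot0 between -0.022 and 0.022 m and z of cartD in the frame of slot0 between -0.01 and 0.01 m) or (x of cartD in the frame of slot1 between -0.01 and 0.01 m and y of cartD in the frame of slot1 between -0.022 and 0.022 m and z of cartD in the frame of slot1 between -0.01 and 0.01 m) or (x of cartD in the frame of slot2 between -0.01 and 0.01 m and y of cartD in the frame of slot2 between -0.022 and 0.022 m and z of cartD in the frame of slot2 between -0.01 and 0.01 m) or (x of cartD in the frame of slot3 between -0.01 and 0.01 m and y of cartD in the frame of slot3 between -0.022 and 0.022 m and z of cartD in the frame of slot3 between -0.01 and 0.01 m) or (x of cartD in the frame of slot4 between -0.01 and 0.01 m and y of cartD in the frame of slot4 between -0.022 and 0.022 m and z of cartD in the frame of slot4 between -0.01 and 0.01 m) or (x of cartD in the frame of slot5 between -0.01 and 0.01 m and y of cartD in the frame of slot5 between -0.022 and 0.022 m and z of cartD in the frame of slot5 between -0.01 and 0.01 m)) and ((x of cartE in the frame of slot0 between -0.01 and 0.01 m and y of cartE in the frame of slot0 between -0.022 and 0.022 m and z of cartE in the frame of slot0 between -0.01 and 0.01 m) or (x of cartE in the frame of slot1 between -0.01 and 0.01 m and y of cartE in the frame of slot1 between -0.022 and 0.022 m and z of cartE in the frame of slot1 between -0.01 and 0.01 m) or (x of cartE in the frame of slot2 between -0.01 and 0.01 m and y of cartE in the frame of slot2 between -0.022 and 0.022 m and z of cartE in the frame of slot2 between -0.01 and 0.01 m) or (x of cartE in the frame of slot3 between -0.01 and 0.01 m and y of cartE in the frame of slot3 between -0.022 and 0.022 m and z of cartE in the frame of slot3 between -0.01 and 0.01 m) or (x of cartE in the frame of slot4 between -0.01 and 0.01 m and y of cartE in the frame of slot4 between -0.022 and 0.022 m and z of cartE in the frame of slot4 between -0.01 and 0.01 m) or (x of cartE in the frame of slot5 between -0.01 and 0.01 m and y of cartE in the frame of slot5 between -0.022 and 0.022 m and z of cartE in the frame of slot5 between -0.01 and 0.01 m)) and ((x of cartF in the frame of slot0 between -0.01 and 0.01 m and y of cartF in the frame of slot0 between -0.022 and 0.022 m and z of cartF in the frame of slot0 between -0.01 and 0.01 m) or (x of cartF in the frame of slot1 between -0.01 and 0.01 m and y of cartF in the frame of slot1 between -0.022 and 0.022 m and z of cartF in the frame of slot1 between -0.01 and 0.01 m) or (x of cartF in the frame of slot2 between -0.01 and 0.01 m and y of cartF in the frame of slot2 between -0.022 and 0.022 m and z of cartF in the frame of slot2 between -0.01 and 0.01 m) or (x of cartF in the frame of slot3 between -0.01 and 0.01 m and y of cartF in the frame of slot3 between -0.022 and 0.022 m and z of cartF in the frame of slot3 between -0.01 and 0.01 m) or (x of cartF in the frame of slot4 between -0.01 and 0.01 m and y of cartF in the frame of slot4 between -0.022 and 0.022 m and z of cartF in the frame of slot4 between -0.01 and 0.01 m) or (x of cartF in the frame of slot5 between -0.01 and 0.01 m and y of cartF in the frame of slot5 between -0.022 and 0.022 m and z of cartF in the frame of slot5 between -0.01 and 0.01 m))); the robot touches nothing.
It fails at once if a bystander is pushed more than 30 mm (distance of any of bottle, tealbox, jar, pot, timer, tipbox from where it was at the start of the episode above 0.03 m).
It fails at once if a bystander is knocked over (angle between any of bottle, tealbox, jar, pot, timer, tipbox's own z axis and vertical above 0.5 rad).
Of cartA, cartB, cartC, cartD, cartE, cartF only 4 to 6 are there at a start; the rules pass over those that are not, and their reading is None.
At some moment in a run one of cartE, cartF may be knocked a few centimetres aside while the robot is not near it.
Once in a run the grip may slacken for a moment while it holds something.
It also fails if it takes over 210 s, if anything falls off the work surface, if the arm or the gripper's body presses on something with over 40 N, if the wrist force passes 120 N, or if a joint passes its speed limit or range.

### The arm

A 6-joint arm with a two-finger parallel gripper is mounted at the origin on the work surface. World frame = base frame: x ahead of the robot, y to its left, z up, the work surface at z = 0. Lengths are in m, angles in rad, forces in N, time in s.
With the tool pointing down it reaches from about 0.375 to 0.975 m from the base axis. Payload 3.8 kg.
Tool frame: the origin (TCP) lies at the very end of the fingers, on their centre line; the grasp point (between the pads) lies bot.grasp_offset behind it (bot.grasp_offset is the distance from the TCP to the grasp point, in m); y points along the fingers, x is the direction in which the jaws open and shut, and the axes are right-handed (so a half turn about y gives the same grasp; the last joint's range is limited). The gripper opens to 85 mm and grips with 20 to 120 N. Pads are 22 mm wide; open, the fingers measure 114 mm over their backs; the gripper's body (76 mm by 85 mm) begins 54 mm behind the grasp point. The pads swing forward as they close: fully open they stand 13 mm farther back than shut.
Start: joints at [-1.188, 0.264, 1.604, -0, 1.274, -0.037], TCP at [0.275, -0.616, 0.231] pointing down, gripper open.
Joint ranges: [-2.63, 2.63], [-0.94, 2.18], [0.31, 2.57], [-1.31, 4.45], [0, 2.66], [-2.55, 2.55]. Speed limits (rad/s): [2.57, 2.57, 3.14, 3.14, 3.14, 3.14].

### API

Orientations are given as a rotation vector (axis times angle).
In Python, from workcell import sensors, read_camera, job, bot gives the robot as it stands.
- The arm moves only by the tool arm_command, never from a script. Its argument "deltas" is a list of rows, each a list of 4 numbers: the shift along the tool's x, y, z in m, then the turn about the tool's y in rad. A call has 1 to 20 rows; each row shifts and turns the commanded pose from where the row before left it, along the tool's axes as they then stand; what a row does not reach is not made up. A row lasts 1/8 s, in which the tool goes at most 62.5 mm and 10.7 degrees, less where a joint would pass 70% of its speed; a pose out of reach is approached as far as the arm can. A call is refused whole if a number of a shift passes 0.0625 or a number of a turn 0.188, either way. A call with a gripper value outside its range is refused whole. "fingers" is the finger opening in m, from 0 to 0.0854, set as the call begins (left out, the last holds). The fingers move at their own pace and stop on an object; "newtons" is the grip in N (left out, the last holds). Time passes only in rows, so rows that do not move let the fingers close. It gives the time, the measured TCP pose, the force and the opening at its end, in the units of the state.
- sensors.read_state(): the state, without advancing time (a new reading comes with each control period).
- read_camera(name): name is "side" or "top" or "wrist"; returns a dict with "color" (480x640x3 uint8, red, green, blue), "vfov" (degrees; the focal length in pixels is half the picture's height over the tangent of half this angle, whatever the lens; pixels are square), "cx", "cy" (the principal point, pixels), "R" (3x3) and "t" (3): a world point X has camera coordinates R X + t; the wrist camera has in their place "T_tool_cam" (4x4, takes a point from camera to tool coordinates, whose origin is the TCP and whose axes are the tool frame's). Camera axes: x right, y down, z forward; pixel columns grow to the right and rows downward; lengths in m; the calibration is good to about 2 mm. A picture is of the moment at which its call begins: read the wrist's pose just before it. There is no depth.
- job.finish_job(): hands the job in, once; it reports no verdict.
The state is a dict: "time": time; "q": joint angles; "joint_vel": joint speeds; "joint_torque": joint torques, N m; "tool_pos": TCP position; "tcp_rot": TCP orientation; "wrist_force": force on the tool from outside, world axes, zero at the start; "torque": the same for the moment, N m; "width": opening from 0.0 (shut) to 1.0 (fully open).
Only numpy, scipy, OpenCV 4.12 (cv2) and the standard library are available. Lean on these libraries where they do the work, as an engineer would, in place of code of your own. Each camera call takes 0.05 s, during which the arm holds its last target.

## Working session

There is one attempt and no reset: what is moved stays moved. The work goes in short steps, Python scripts to look and compute and a tool call to move; the robot and the scene stay as the last step left them, time stands still between calls to the robot, and variables do not carry over. Pictures are saved under pics/ and viewed, and the job is handed in when it is done.

Besides the shell and the picture viewer there is one more tool, called after "Request:" as name(argument=value, ...), one argument or row to a line, values as JSON. arm_command: Moves the arm, as the interface text tells. Its arguments: {"type":"object","properties":{"deltas":{"type":"array"},"fingers":{"type":"number"},"newtons":{"type":"number"}},"required":["deltas"]}

```bash
mkdir -p pics; ls
python3 - <<'E'
from workcell import sensors, read_camera, job, bot
import cv2,numpy as np
np.set_printoptions(precision=4,suppress=True)
s=sensors.read_state(); print(s); print(bot.grasp_offset)
for n in ["side","top","wrist"]:
    c=read_camera(n); cv2.imwrite(f"pics/{n}0.png",c["color"][:,:,::-1])
    print(n,{k:v for k,v in c.items() if k!="color"})
E
```

```text
pics
{'time': 0.0, 'q': array([-1.1879,  0.2648,  1.6054,  0.    ,  1.2737, -0.0369]), 'joint_vel': array([-0.0003, -0.0004,  0.0007,  0.0003,  0.0004, -0.0017]), 'joint_torque': array([ -0.0017, -51.5122, -36.7311,   0.    ,   0.013 ,   0.    ]), 'tool_pos': array([ 0.2748, -0.6157,  0.2299]), 'tcp_rot': array([-1.3777,  0.896 , -0.893 ]), 'wrist_force': array([ 1.0551, -0.9397,  0.0161]), 'torque': array([-0.0304, -0.0125, -0.0379]), 'width': 1.0002970944576595}
0.0187
side {'vfov': 47.417284785836436, 'cx': 314.9108637028486, 'cy': 240.29799907310044, 'R': array([[-0.9985, -0.053 , -0.0097],
       [-0.0292,  0.6831, -0.7297],
       [ 0.0453, -0.7284, -0.6837]]), 't': array([0.4834, 0.0448, 1.6182])}
top {'vfov': 43.17310090732738, 'cx': 323.20938835562504, 'cy': 236.3781767172545, 'R': array([[-0.0154, -0.9999,  0.0011],
       [-0.9913,  0.0151, -0.1311],
       [ 0.131 , -0.0031, -0.9914]]), 't': array([0.0942, 0.4882, 1.6283])}
wrist {'vfov': 71.40649695493853, 'cx': 320.24601762477005, 'cy': 238.27156711239357, 'T_tool_cam': array([[ 1.    , -0.0011,  0.0007,  0.001 ],
       [-0.001 , -0.3137,  0.9495, -0.1433],
       [-0.0008, -0.9495, -0.3137,  0.0803],
       [ 0.    ,  0.    ,  0.    ,  1.    ]])}
```

View pics/top0.png

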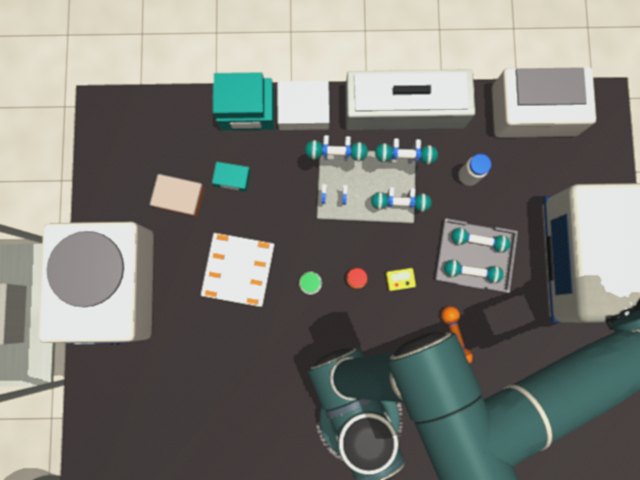

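View pics/side0.png

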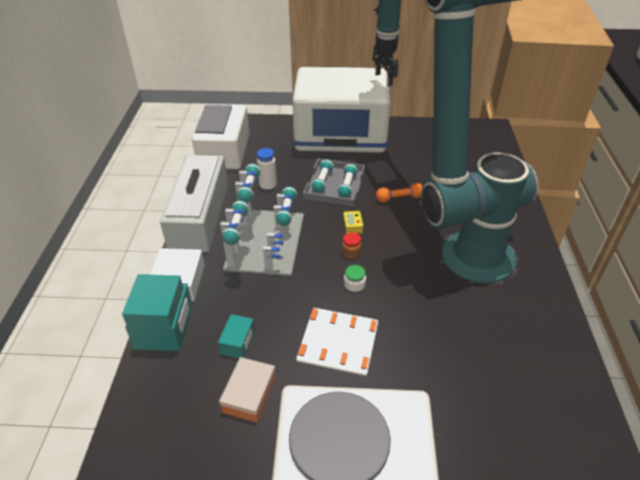

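View pics/wrist0.png

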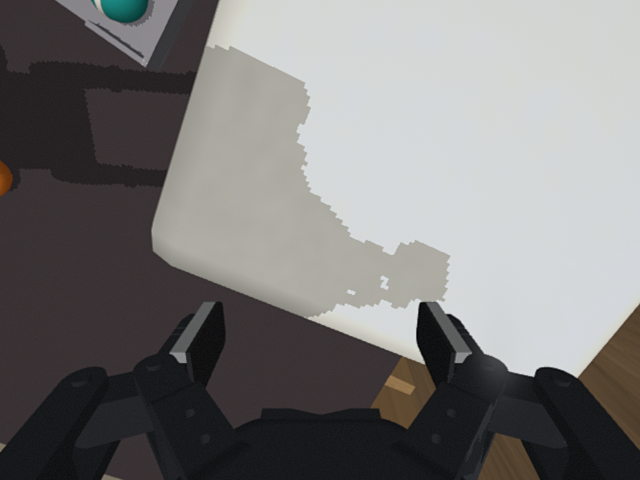

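```bash
cat > h.py <<'E'
from workcell import sensors, read_camera, job, bot
import cv2,numpy as np
from scipy.spatial.transform import Rotation as Ro
np.set_printoptions(precision=4,suppress=True)
def K(c):
    f=240/np.tan(np.radians(c["vfov"]/2)); return f,c["cx"],c["cy"]
def pose(c,s=None):
    if "R" in c: return np.array(c["R"]),np.array(c["t"])
    Rt=Ro.from_rotvec(s["tcp_rot"]).as_matrix(); T=np.array(c["T_tool_cam"])
    Rwc=Rt@T[:3,:3]; p=Rt@T[:3,3]+s["tool_pos"]
    return Rwc.T,-Rwc.T@p
def ray(c,uv,s=None):
    f,cx,cy=K(c); R,t=pose(c,s); d=R.T@np.array([(uv[0]-cx)/f,(uv[1]-cy)/f,1]); return -R.T@t,d
def onz(c,uv,z,s=None):
    o,d=ray(c,uv,s); return o+d*(z-o[2])/d[2]
def proj(c,X,s=None):
    f,cx,cy=K(c); R,t=pose(c,s); x=R@np.array(X)+t; return np.array([f*x[0]/x[2]+cx,f*x[1]/x[2]+cy])
def tri(c1,u1,c2,u2,s1=None,s2=None):
    o1,d1=ray(c1,u1,s1);o2,d2=ray(c2,u2,s2);d1/=np.linalg.norm(d1);d2/=np.linalg.norm(d2)
    a=np.linalg.lstsq(np.c_[d1,-d2],o2-o1,rcond=None)[0]
    p,q=o1+a[0]*d1,o2+a[1]*d2; return (p+q)/2,np.linalg.norm(p-q)
def mask(c,lo,hi):
    return cv2.inRange(cv2.cvtColor(c["color"],cv2.COLOR_RGB2HSV),np.array(lo),np.array(hi))
def blobs(m,amin=30):
    n,l,st,ce=cv2.connectedComponentsWithStats(m)
    return [(tuple(np.round(ce[i],1)),st[i][4],tuple(st[i][:4])) for i in range(1,n) if st[i][4]>=amin]
TEAL=((80,90,30),(100,255,255)); ORG=((5,150,120),(18,255,255))
E
python3 - <<'E'
from h import *
for n in ["top","side"]:
    c=read_camera(n); print(n)
    for nm,(lo,hi) in dict(teal=TEAL,org=ORG).items():
        print(nm)
        for b in blobs(mask(c,lo,hi),15):print(b)
    im=c["color"][:,:,::-1]
    cr=im[130:310,190:530] if n=="top" else im[150:380,210:390]
    cv2.imwrite(f"pics/{n}1.png",cv2.resize(cr,None,fx=2.3,fy=2.3,interpolation=cv2.INTER_CUBIC))
E
```

```text
top
teal
((np.float64(242.7), np.float64(99.4)), np.int32(3103), (np.int32(212), np.int32(73), np.int32(62), np.int32(57)))
((np.float64(308.8), np.float64(149.1)), np.int32(96), (np.int32(305), np.int32(141), np.int32(8), np.int32(18)))
((np.float64(318.4), np.float64(149.2)), np.int32(95), (np.int32(316), np.int32(141), np.int32(7), np.int32(18)))
((np.float64(354.0), np.float64(150.5)), np.int32(95), (np.int32(351), np.int32(143), np.int32(7), np.int32(17)))
((np.float64(363.3), np.float64(150.7)), np.int32(87), (np.int32(361), np.int32(143), np.int32(7), np.int32(17)))
((np.float64(379.2), np.float64(151.5)), np.int32(98), (np.int32(375), np.int32(144), np.int32(8), np.int32(17)))
((np.float64(389.0), np.float64(152.2)), np.int32(83), (np.int32(386), np.int32(144), np.int32(7), np.int32(17)))
((np.float64(424.1), np.float64(154.2)), np.int32(107), (np.int32(420), np.int32(146), np.int32(8), np.int32(18)))
((np.float64(433.9), np.float64(154.4)), np.int32(84), (np.int32(431), np.int32(146), np.int32(7), np.int32(18)))
((np.float64(230.7), np.float64(175.3)), np.int32(848), (np.int
[... 6711 characters left out ...]
, np.int32(9)))
((np.float64(372.5), np.float64(325.3)), np.int32(25), (np.int32(371), np.int32(321), np.int32(4), np.int32(9)))
((np.float64(302.1), np.float64(349.3)), np.int32(43), (np.int32(299), np.int32(345), np.int32(7), np.int32(10)))
((np.float64(322.9), np.float64(353.6)), np.int32(31), (np.int32(321), np.int32(349), np.int32(5), np.int32(10)))
((np.float64(343.3), np.float64(358.0)), np.int32(29), (np.int32(341), np.int32(353), np.int32(5), np.int32(11)))
((np.float64(364.4), np.float64(362.5)), np.int32(31), (np.int32(362), np.int32(358), np.int32(5), np.int32(10)))
((np.float64(238.9), np.float64(413.7)), np.int32(183), (np.int32(222), np.int32(407), np.int32(35), np.int32(14)))
```

View pics/top1.png

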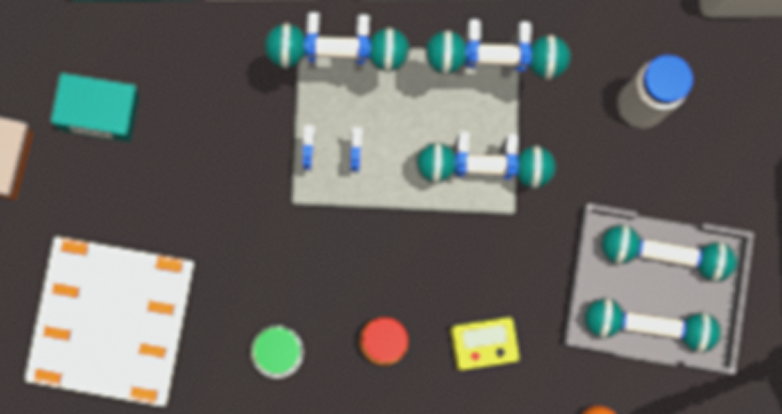

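View pics/side1.png

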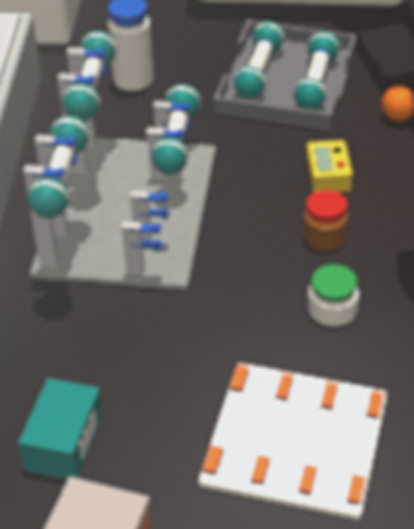

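```bash
cat >> h.py <<'E'
def balls(c,roi,k=5,amin=100):
    m=mask(c,*TEAL); M=np.zeros_like(m); x0,y0,x1,y1=roi; M[y0:y1,x0:x1]=m[y0:y1,x0:x1]
    M=cv2.morphologyEx(M,cv2.MORPH_CLOSE,np.ones((1,k),np.uint8)); out=[]
    for b in blobs(M,amin):
        x,y,w,h=b[2]; out.append((x+(w-1)/2,y+(h-1)/2,w,h))
    return out
E
python3 - <<'E'
from h import *
c=read_camera("top")
def show(name,b1,b2,z):
    p,q=onz(c,b1[:2],z),onz(c,b2[:2],z); d=q-p
    if d[1]<0:d=-d
    print(name,"ctr",(p+q)/2,"len",np.linalg.norm(d),"yaw of +y axis",np.degrees(np.arctan2(-d[0],d[1])))
for z,roi,n in [(.155,(300,135,370,165),"C"),(.155,(372,135,440,168),"D"),(.075,(368,190,435,213),"B"),(.029,(440,225,515,254),"T1"),(.029,(440,256,515,285),"T2")]:
    b=balls(c,roi); print(b)
    if len(b)==2: show(n,b[0],b[1],z)
# cradle
o=[b for b in blobs(mask(c,*ORG),20) if b[0][0]<270]
P=np.array([onz(c,b[0],.020)[:2] for b in o]); print(P)
ctr=P.mean(0); 
i=[0,2,4,6]; L=P[np.argsort(np.array([b[0][0] for b in o]))]
left=L[:4];right=L[4:]
yv=left.mean(0)-right.mean(0); print("cradle",ctr,"len",np.linalg.norm(yv),"yaw",np.degrees(np.arctan2(-yv[0],yv[1])))
for S in (left,right):
    S=S[np.argsort(S[:,0])]; d=S[-1]-S[0]; print(np.linalg.norm(d),np.degrees(np.arctan2(d[1],d[0])))
m=mask(c,(0,0,150),(180,60,255)); 
cc=read_camera("side"); o2=[b for b in blobs(mask(cc,*ORG),20) if b[0][1]>300 and b[0][0]>290]
print(np.mean([onz(cc,b[0],.020)[:2] for b in o2],0))
# triangulated checks
print(tri(c,(314,150),cc,(230.1,235)),)
E
```

```text
[(np.float64(313.5), np.float64(149.5), np.int32(18), np.int32(18)), (np.float64(359.0), np.float64(151.0), np.int32(17), np.int32(17))]
C ctr [0.697 0.05  0.155] len 0.1175120280814732 yaw of +y axis -2.8058736560254354
[(np.float64(383.5), np.float64(152.0), np.int32(18), np.int32(17)), (np.float64(428.5), np.float64(154.5), np.int32(18), np.int32(18))]
D ctr [ 0.6864 -0.1298  0.155 ] len 0.11618655036309332 yaw of +y axis -4.1344193207786
[(np.float64(379.5), np.float64(200.0), np.int32(16), np.int32(15)), (np.float64(423.0), np.float64(202.0), np.int32(17), np.int32(17))]
B ctr [ 0.5766 -0.1243  0.075 ] len 0.11693572582866374 yaw of +y axis -3.547676955750426
[(np.float64(459.5), np.float64(235.5), np.int32(16), np.int32(16)), (np.float64(502.0), np.float64(243.0), np.int32(17), np.int32(15))]
T1 ctr [ 0.4754 -0.3449  0.029 ] len 0.11767571045836529 yaw of +y axis -11.018694956655878
[(np.float64(452.0), np.float64(268.0), np.int32(17), np.int32(15)), (np.float64(494.5), np.float64(274.0), np.int32(16), np.int32(15))]
T2 ctr [ 0.3887 -0.3202  0.029 ] len 0.11636384356887464 yaw of +y axis -8.956476420864481
[[0.4928 0.3654]
 [0.4711 0.2527]
 [0.4421 0.3763]
 [0.4191 0.2627]
 [0.3906 0.3861]
 [0.3686 0.2735]
 [0.3401 0.3968]
 [0.3172 0.2825]]
cradle [0.4052 0.3245] len 0.1154884249028007 yaw -11.167118259531371
0.15597823076400186 -11.616216383430155
0.15680908291433646 -10.926826118895237
[0.4077 0.3319]
(array([0.7022, 0.1075, 0.1526]), np.float64(0.00562555462805701))
```

```bash
cat >> h.py <<'E'
def st():
    s=sensors.read_state(); R=Ro.from_rotvec(s["tcp_rot"]).as_matrix()
    print("t",round(s["time"],2),"tcp",s["tool_pos"],"xyaw",round(np.degrees(np.arctan2(R[1,0],R[0,0])),2),"down",R[:,1],"w",round(s["width"],3),"F",s["wrist_force"],"q",s["q"]); return s,R
def go(target,xyaw_deg=None):
    "shift in tool axes to get TCP to target & turn (rad about tool y) to get tool x at yaw"
    s,R=st(); d=R.T@(np.array(target)-s["tool_pos"]); print("shift",d)
    if xyaw_deg is not None:
        cur=np.arctan2(R[1,0],R[0,0]); a=(np.radians(xyaw_deg)-cur+np.pi)%(2*np.pi)-np.pi
        # turn about tool y (down): positive turn lowers world yaw
        print("turn",-a)
E
python3 - <<'E'
from h import *
s,R=st();print(R)
E
```

```text
t 0.35 tcp [ 0.275  -0.6162  0.231 ] xyaw -65.95 down [-0.0002  0.0005 -1.    ] w 0.999 F [ 0.858  -0.1213 -1.0158] q [-1.1879  0.2641  1.6043 -0.      1.2737 -0.0369]
[[ 0.4076 -0.0002  0.9132]
 [-0.9132  0.0005  0.4076]
 [-0.0005 -1.     -0.    ]]
```

Request:
arm_command(
  deltas=[
    [0,-0.05,0,0],
    [0,-0.05,0,0],
    [0,0,0,-0.16],
    [0,0,0,-0.16],
    [0,0,0,-0.16],
    [0,0,0,-0.16],
    [0,0,0,-0.16],
    [0,0,0,-0.16],
    [0,0,0,0],
  ],
  fingers=0.045,
  newtons=60,
)

```text
time: 1.48
tool_pos: [0.2751, -0.6163, 0.3312]
tcp_rot: [-1.565, 0.151, -0.151]
wrist_force: [0.3, -0.1, 0.3]
width: 0.527
```

Run:
```python
from h import *
go((.43,-.33,.30),-11)
```

```text
t 1.48 tcp [ 0.2751 -0.6163  0.3312] xyaw -11.04 down [-0.      0.0001 -1.    ] w 0.527 F [ 0.3199 -0.1132  0.3167] q [-1.1879  0.2224  1.4738  0.      1.4454 -0.9952]
shift [0.0972 0.0313 0.3107]
turn -0.0006875366128400451
```

Request:
arm_command(
  deltas=[
    [0.016,0.005,0.052,0],
    [0.016,0.005,0.052,0],
    [0.016,0.005,0.052,0],
    [0.016,0.005,0.052,0],
    [0.016,0.005,0.052,0],
    [0.017,0.006,0.051,0],
    [0,0,0,0],
    [0,0,0,0],
  ],
)

```text
time: 2.48
tool_pos: [0.4294, -0.3296, 0.3005]
tcp_rot: [-1.566, 0.151, -0.151]
wrist_force: [0.3, 1.2, 0.6]
width: 0.53
```

```bash
cat > tw.py <<'E'
from h import *
import sys
s,R=st(); c=read_camera("wrist"); n=sys.argv[1]
cv2.imwrite(f"pics/{n}.png",c["color"][:,:,::-1])
np.savez(f"{n}.npz",color=c["color"],vfov=c["vfov"],cx=c["cx"],cy=c["cy"],T_tool_cam=c["T_tool_cam"],tool_pos=s["tool_pos"],tcp_rot=s["tcp_rot"])
z=float(sys.argv[2])
bs=balls(c,(0,0,640,480),k=25,amin=600)
for b in bs: print(b,onz(c,b[:2],z,s))
E
python3 tw.py w1 .029
```

```text
t 2.48 tcp [ 0.4294 -0.3296  0.3005] xyaw -10.99 down [ 0.     -0.0009 -1.    ] w 0.53 F [0.31   1.1993 0.5916] q [-0.7002 -0.0268  1.8004 -0.0007  1.3675 -0.5083]
(np.float64(438.5), np.float64(25.0), np.int32(52), np.int32(51)) [ 0.5906 -0.1729  0.029 ]
```

View pics/w1.png

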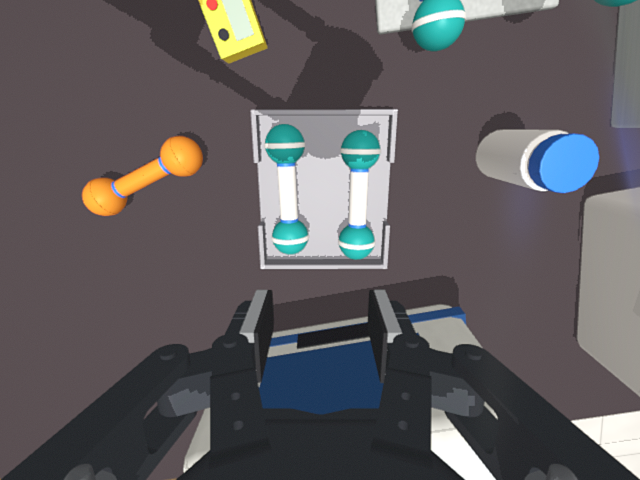

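```bash
sed -i 's/M=cv2.morphologyEx(M,cv2.MORPH_CLOSE,np.ones((1,k),np.uint8))/M=cv2.morphologyEx(M,cv2.MORPH_CLOSE,np.ones((k,k) if k>5 else (1,k),np.uint8))/' h.py
sed -i 's/k=25,amin=600/k=11,amin=500/' tw.py
cat >> tw.py <<'E'
# pair up
P=[(b,onz(c,b[:2],z,s)) for b in bs]
for i in range(len(P)):
    for j in range(i):
        p,q=P[i][1],P[j][1]; L=np.linalg.norm(p-q)
        if .105<L<.13:
            d=q-p if q[1]>p[1] else p-q
            print("cart",(p+q)/2,"len",round(L,4),"yaw",round(np.degrees(np.arctan2(-d[0],d[1])),2))
E
python3 tw.py w2 .029
```

```text
t 2.52 tcp [ 0.4292 -0.3302  0.3006] xyaw -11.04 down [ 0.     -0.0008 -1.    ] w 0.528 F [-0.296   0.2327 -0.1753] q [-0.7014 -0.0266  1.8001 -0.0006  1.3675 -0.5086]
(np.float64(438.5), np.float64(24.5), np.int32(52), np.int32(50)) [ 0.5905 -0.1731  0.029 ]
(np.float64(284.0), np.float64(143.0), np.int32(39), np.int32(39)) [ 0.399  -0.2611  0.029 ]
(np.float64(360.0), np.float64(148.5), np.int32(39), np.int32(40)) [ 0.4872 -0.2848  0.029 ]
(np.float64(289.5), np.float64(236.5), np.int32(36), np.int32(34)) [ 0.3796 -0.3771  0.029 ]
(np.float64(356.0), np.float64(241.5), np.int32(35), np.int32(34)) [ 0.4637 -0.4006  0.029 ]
cart [ 0.3893 -0.3191  0.029 ] len 0.1176 yaw -9.54
cart [ 0.4755 -0.3427  0.029 ] len 0.1181 yaw -11.48
```

Run:
```python
from h import *
go((.4755,-.3433,.011),-11.3)
```

```text
t 2.58 tcp [ 0.429  -0.3305  0.3005] xyaw -11.07 down [ 0.0001 -0.0006 -1.    ] w 0.526 F [-0.2264  0.0225 -0.3043] q [-0.7021 -0.0264  1.7999 -0.0004  1.3675 -0.5088]
shift [ 0.048   0.2896 -0.0035]
turn 0.004048885382412326
```

Request:
arm_command(
  deltas=[
    [0.048,0.03,-0.0035,0.004],
    [0,0.06,0,0],
    [0,0.06,0,0],
    [0,0.06,0,0],
    [0,0.04,0,0],
    [0,0.025,0,0],
    [0,0.0145,0,0],
    [0,0,0,0],
    [0,0,0,0],
  ],
)

```text
time: 3.7
tool_pos: [0.4767, -0.3432, 0.0122]
tcp_rot: [-1.567, 0.152, -0.155]
wrist_force: [-0.2, -0.1, 0.8]
width: 0.526
```

```bash
python3 tw.py w3 .029
```

```text
t 3.7 tcp [ 0.4767 -0.3432  0.0122] xyaw -11.22 down [ 0.002  -0.0016 -1.    ] w 0.526 F [-0.1639 -0.1028  0.7654] q [-0.6664  0.3253  1.9718 -0.      0.842  -0.4706]
(np.float64(70.0), np.float64(135.5), np.int32(141), np.int32(70)) [ 0.4035 -0.2502  0.029 ]
(np.float64(316.5), np.float64(155.0), np.int32(128), np.int32(71)) [ 0.4895 -0.2744  0.029 ]
(np.float64(72.0), np.float64(203.5), np.int32(145), np.int32(60)) [ 0.3936 -0.2738  0.029 ]
(np.float64(316.0), np.float64(224.5), np.int32(125), np.int32(50)) [ 0.484  -0.3004  0.029 ]
(np.float64(316.5), np.float64(396.5), np.int32(92), np.int32(36)) [ 0.4674 -0.3834  0.029 ]
cart [ 0.4784 -0.3289  0.029 ] len 0.1112 yaw -11.47
```

View pics/w3.png

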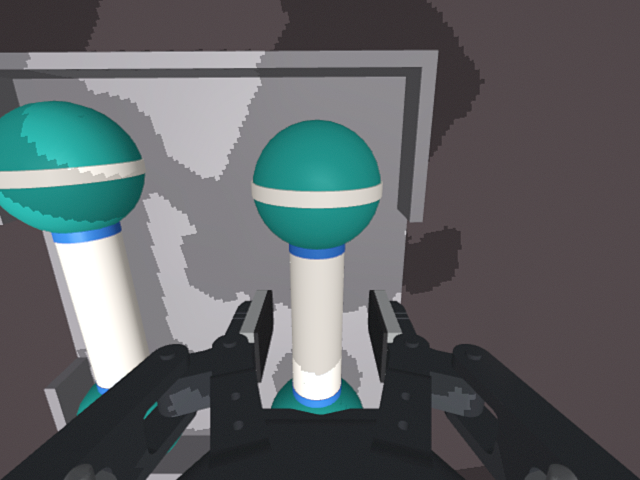

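Request:
arm_command(
  deltas=[
    [0,0,0,0],
    [0,0,0,0],
    [0,0,0,0],
    [0,0,0,0],
  ],
  fingers=0.0,
  newtons=80,
)

```text
time: 4.25
tool_pos: [0.4764, -0.3425, 0.0122]
tcp_rot: [-1.566, 0.152, -0.154]
wrist_force: [-1.9, -0.1, 5.8]
width: 0.228
```

Request:
arm_command(
  deltas=[
    [0,-0.02,0,0],
    [0,-0.05,0,0],
    [0,-0.06,0,0],
    [0,-0.03,0,0],
    [0,0,0,0],
  ],
)

```text
time: 4.88
tool_pos: [0.4781, -0.3436, 0.1757]
tcp_rot: [-1.57, 0.147, -0.159]
wrist_force: [0.4, -0.5, -1.7]
width: 0.232
```

Run:
```python
from h import *
go((.395,.3,.17),-11)
c=read_camera("wrist");cv2.imwrite("pics/w4.png",c["color"][:,:,::-1])
```

```text
t 4.88 tcp [ 0.4781 -0.3436  0.1757] xyaw -11.16 down [ 0.0069 -0.0053 -1.    ] w 0.232 F [ 0.4074 -0.4655 -1.6526] q [-0.6655  0.1378  1.8595  0.0001  1.1356 -0.4707]
shift [-0.2061  0.0018  0.6153]
turn -0.0027935348023313544
```

View pics/w4.png

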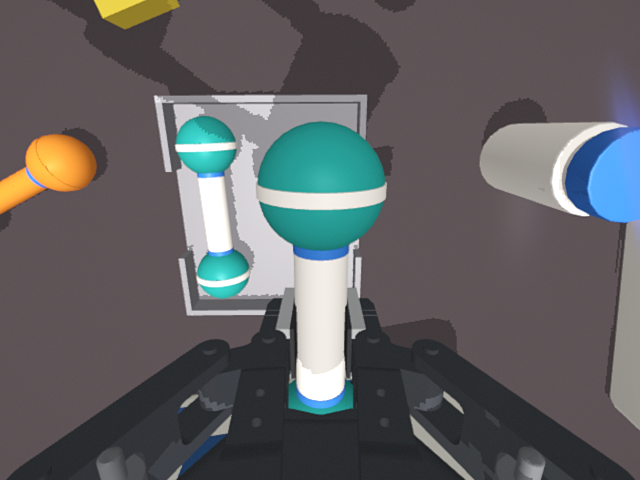

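Request:
arm_command(
  deltas=[
    [-0.006,-0.002,0.025,0],
    [-0.0115,-0.002,0.0495,0],
    [-0.0115,-0.002,0.0495,0],
    [-0.0115,-0.002,0.0495,0],
    [-0.0115,-0.002,0.0495,0],
    [-0.0115,-0.002,0.0495,0],
    [-0.0115,-0.002,0.0495,0],
    [-0.0115,-0.002,0.0495,0],
    [-0.0115,-0.002,0.0495,0],
    [-0.0115,-0.002,0.0495,0],
    [-0.0115,-0.002,0.0495,0],
    [-0.0115,-0.002,0.0495,0],
    [-0.0115,-0.002,0.0495,0],
    [-0.005,-0.002,0.025,0],
    [0,0,0,0],
    [0,0,0,0],
  ],
)

```text
time: 6.92
tool_pos: [0.4527, 0.3178, 0.1969]
tcp_rot: [-1.568, 0.155, -0.15]
wrist_force: [-0.4, -0.2, -1.3]
width: 0.23
```

Run:
```python
from h import *
go((.456,.3144,.20),-11.2)
s=sensors.read_state()
c=read_camera("wrist");cv2.imwrite("pics/w5.png",c["color"][:,:,::-1])
for b in blobs(mask(c,*ORG),60): print(b, onz(c,b[0],.016,s))
```

```text
t 6.92 tcp [0.4527 0.3178 0.1969] xyaw -11.13 down [-0.0032 -0.0024 -1.    ] w 0.23 F [-0.4059 -0.1623 -1.3119] q [ 0.5672  0.0615  1.9024 -0.0003  1.1816  0.7615]
shift [ 0.0039 -0.0031 -0.0027]
turn 0.001254410925818572
((np.float64(456.7), np.float64(52.7)), np.int32(783), (np.int32(407), np.int32(36), np.int32(109), np.int32(23))) [0.5953 0.4328 0.016 ]
((np.float64(186.5), np.float64(151.5)), np.int32(594), (np.int32(176), np.int32(135), np.int32(22), np.int32(35))) [0.3402 0.3989 0.016 ]
((np.float64(200.3), np.float64(265.6)), np.int32(461), (np.int32(191), np.int32(251), np.int32(19), np.int32(31))) [0.3174 0.2846 0.016 ]
((np.float64(250.3), np.float64(265.4)), np.int32(373), (np.int32(243), np.int32(251), np.int32(15), np.int32(30))) [0.3691 0.2747 0.016 ]
((np.float64(351.1), np.float64(274.3)), np.int32(67), (np.int32(348), np.int32(260), np.int32(8), np.int32(21))) [0.4715 0.2442 0.016 ]
```

View pics/w5.png

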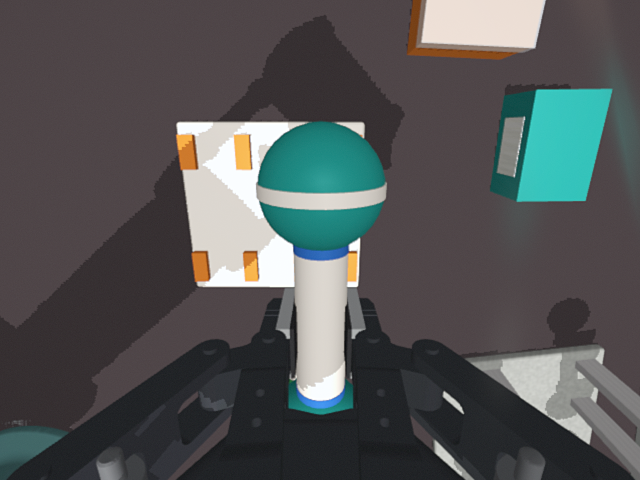

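Request:
arm_command(
  deltas=[
    [0.004,0.02,-0.001,0],
    [0,0.05,0,0],
    [0,0.05,0,0],
    [0,0.03,0,0],
    [0,0.015,0,0],
    [0,0.007,0,0],
    [0,0.003,0,0],
    [0,0,0,0],
    [0,0,0,0],
  ],
)

```text
time: 8.1
tool_pos: [0.459, 0.3175, 0.0249]
tcp_rot: [-1.564, 0.152, -0.154]
wrist_force: [-0.4, 0.6, -1.4]
width: 0.229
```

Run:
```python
from h import *
go((.4565,.3159,.020),-11.3)
```

```text
t 8.1 tcp [0.459  0.3175 0.0249] xyaw -11.17 down [ 0.0018  0.0012 -1.    ] w 0.229 F [-0.3951  0.5714 -1.4308] q [0.5605 0.2601 2.0297 0.     0.8497 0.7554]
shift [-0.0022  0.0049 -0.0021]
turn 0.0023178045539014036
```

Request:
arm_command(
  deltas=[
    [-0.002,0.003,-0.002,0],
    [0,0.002,0,0],
    [0,0,0,0],
    [0,0,0,0],
  ],
)

```text
time: 8.6
tool_pos: [0.4556, 0.3152, 0.0192]
tcp_rot: [-1.566, 0.153, -0.153]
wrist_force: [-1.8, -1.4, 6.5]
width: 0.231
```

Request:
arm_command(
  deltas=[
    [0,0,0,0],
    [0,0,0,0],
    [0,0,0,0],
  ],
  fingers=0.037,
)

```text
time: 8.98
tool_pos: [0.4559, 0.3154, 0.0186]
tcp_rot: [-1.565, 0.153, -0.153]
wrist_force: [-0.3, 0.2, -0.7]
width: 0.436
```

Request:
arm_command(
  deltas=[
    [0,-0.02,0,0],
    [0,-0.05,0,0],
    [0,-0.06,0,0],
    [0,-0.05,0,0],
    [0,0,0,0],
  ],
)

```text
time: 9.6
tool_pos: [0.4592, 0.3174, 0.2048]
tcp_rot: [-1.558, 0.146, -0.16]
wrist_force: [0.0, 0.5, 0.2]
width: 0.433
```

```bash
python3 tw.py w6 .036
python3 - <<'E'
from h import *
go((.393,-.3,.176),-9.5)
E
```

```text
t 9.6 tcp [0.4592 0.3174 0.2048] xyaw -11.18 down [ 0.0096  0.006  -0.9999] w 0.433 F [0.0464 0.5387 0.1812] q [0.5602 0.055  1.8943 0.     1.181  0.7552]
(np.float64(533.5), np.float64(147.0), np.int32(114), np.int32(109)) [0.6636 0.3424 0.036 ]
(np.float64(315.5), np.float64(156.5), np.int32(50), np.int32(52)) [0.4676 0.3728 0.036 ]
(np.float64(316.0), np.float64(276.5), np.int32(45), np.int32(44)) [0.4444 0.2557 0.036 ]
(np.float64(29.0), np.float64(453.5), np.int32(59), np.int32(52)) [0.0511 0.0928 0.036 ]
cart [0.456  0.3143 0.036 ] len 0.1194 yaw -11.23
t 9.65 tcp [0.4575 0.3164 0.2017] xyaw -11.17 down [ 0.005   0.0031 -1.    ] w 0.437 F [ 0.5077 -0.1249 -0.2028] q [ 0.5603  0.0571  1.8981 -0.      1.1805  0.7553]
shift [ 0.0561  0.0234 -0.6173]
turn -0.029182508200909396
```

View pics/w6.png

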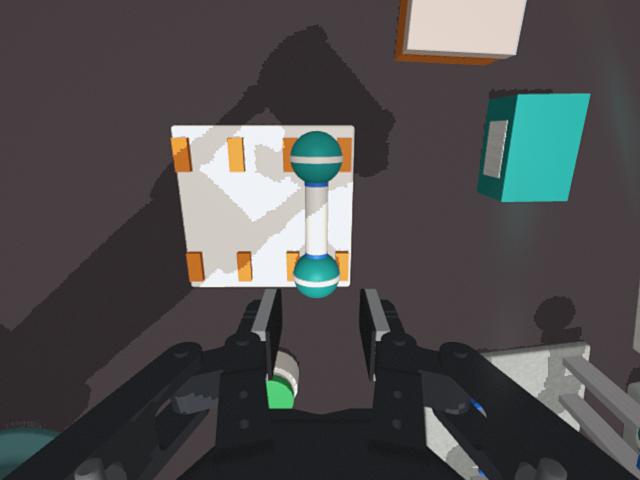

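Request:
arm_command(
  deltas=[
    [0.0047,-0.002,-0.03,0],
    [0.0047,-0.002,-0.052,0],
    [0.0047,-0.002,-0.052,0],
    [0.0047,-0.002,-0.052,0],
    [0.0047,-0.002,-0.052,0],
    [0.0047,-0.002,-0.052,0],
    [0.0047,-0.002,-0.052,0],
    [0.0047,-0.002,-0.052,0],
    [0.0047,-0.002,-0.052,0],
    [0.0047,-0.002,-0.052,0],
    [0.0047,-0.002,-0.052,0],
    [0.0047,-0.002,-0.052,0],
    [0,0,-0.034,0],
    [0,0,0,0],
    [0,0,0,0],
  ],
  fingers=0.045,
)

```text
time: 11.52
tool_pos: [0.3872, -0.3185, 0.221]
tcp_rot: [-1.563, 0.155, -0.151]
wrist_force: [0.2, 1.0, 0.6]
width: 0.529
```

```bash
python3 tw.py w7 .029
python3 - <<'E'
from h import *
go((.3893,-.3196,.012),-9.5)
E
```

```text
t 11.53 tcp [ 0.3872 -0.3185  0.221 ] xyaw -11.2 down [-0.0023  0.0027 -1.    ] w 0.529 F [0.1524 0.9978 0.6027] q [-0.7385 -0.0584  1.977   0.0005  1.2266 -0.5431]
(np.float64(532.0), np.float64(16.0), np.int32(73), np.int32(33)) [ 0.6005 -0.1857  0.029 ]
(np.float64(321.5), np.float64(151.0), np.int32(48), np.int32(49)) [ 0.3997 -0.2614  0.029 ]
(np.float64(324.5), np.float64(263.5), np.int32(42), np.int32(42)) [ 0.3799 -0.378   0.029 ]
cart [ 0.3898 -0.3197  0.029 ] len 0.1183 yaw -9.6
t 11.57 tcp [ 0.3874 -0.3183  0.2214] xyaw -11.15 down [-0.0018  0.0022 -1.    ] w 0.524 F [ 0.2639 -0.0775  0.2119] q [-0.7377 -0.0591  1.9768  0.0004  1.2266 -0.5432]
shift [ 0.0025  0.2093 -0.0013]
turn -0.02882748906367505
```

Request:
arm_command(
  deltas=[
    [0.0025,0.03,-0.001,-0.028],
    [0,0.05,0,0],
    [0,0.05,0,0],
    [0,0.04,0,0],
    [0,0.025,0,0],
    [0,0.0145,0,0],
    [0,0,0,0],
    [0,0,0,0],
  ],
)

```text
time: 12.58
tool_pos: [0.3912, -0.3215, 0.0145]
tcp_rot: [-1.568, 0.129, -0.132]
wrist_force: [-0.4, 0.5, 0.2]
width: 0.531
```

Request:
arm_command(
  deltas=[
    [0,0,0,0],
    [0,0,0,0],
    [0,0,0,0],
    [0,0,0,0],
  ],
  fingers=0.0,
  newtons=80,
)

```text
time: 13.08
tool_pos: [0.391, -0.3218, 0.0147]
tcp_rot: [-1.568, 0.13, -0.132]
wrist_force: [-1.6, 1.5, 6.4]
width: 0.227
```

Request:
arm_command(
  deltas=[
    [0,-0.02,0,0],
    [0,-0.05,0,0],
    [0,-0.06,0,0],
    [0,-0.03,0,0.03],
    [0,0,0,0],
  ],
)

```text
time: 13.7
tool_pos: [0.3919, -0.3227, 0.1766]
tcp_rot: [-1.57, 0.15, -0.159]
wrist_force: [0.4, -0.1, -2.2]
width: 0.225
```

```bash
python3 tw.py w8 .029
python3 - <<'E'
from h import *
go((.4055,.326,.19),-11.3)
E
```

```text
t 13.7 tcp [ 0.3919 -0.3227  0.1766] xyaw -11.28 down [ 0.0054 -0.0048 -1.    ] w 0.225 F [ 0.4088 -0.0858 -2.1556] q [-0.7379 -0.0167  2.0216  0.      1.1295 -0.541 ]
(np.float64(319.5), np.float64(148.0), np.int32(126), np.int32(69)) [ 0.405  -0.2612  0.029 ]
(np.float64(320.0), np.float64(217.0), np.int32(123), np.int32(49)) [ 0.3936 -0.3201  0.029 ]
(np.float64(320.5), np.float64(393.5), np.int32(66), np.int32(42)) [ 0.3552 -0.5145  0.029 ]
t 13.75 tcp [ 0.3906 -0.3215  0.1741] xyaw -11.27 down [ 0.0019 -0.0017 -1.    ] w 0.228 F [ 0.5144 -0.964  -1.8063] q [-0.7379 -0.0147  2.0246  0.      1.1292 -0.5412]
shift [-0.1119 -0.017   0.6379]
turn 0.0005301146786975686
```

View pics/w8.png

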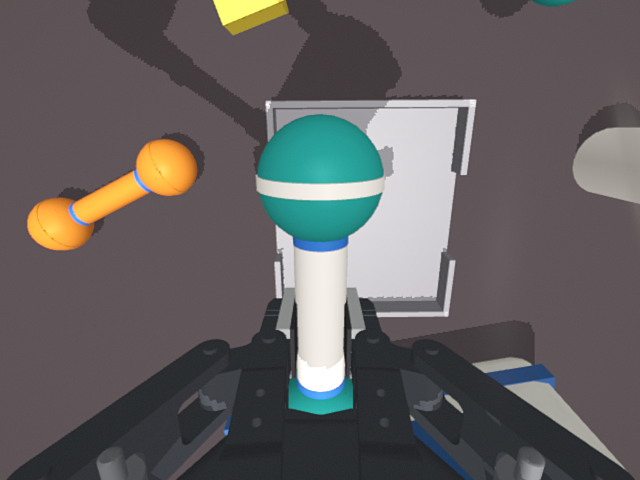

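Request:
arm_command(
  deltas=[
    [-0.004,-0.002,0.03,0],
    [-0.004,-0.002,0.051,0],
    [-0.004,-0.002,0.051,0],
    [-0.004,-0.002,0.051,0],
    [-0.004,-0.002,0.051,0],
    [-0.004,-0.002,0.051,0],
    [-0.0085,-0.002,0.051,0],
    [-0.014,-0.002,0.051,0],
    [-0.014,0,0.051,0],
    [-0.014,0,0.051,0],
    [-0.014,0,0.051,0],
    [-0.014,0,0.051,0],
    [-0.009,0,0.047,0],
    [0,0,0,0],
    [0,0,0,0],
  ],
)

```text
time: 15.62
tool_pos: [0.4043, 0.3253, 0.1866]
tcp_rot: [-1.569, 0.157, -0.151]
wrist_force: [-0.2, 0.6, -2.0]
width: 0.229
```

Run:
```python
from h import *
go((.4055,.326,.022),-11.3)
```

```text
t 15.62 tcp [0.4043 0.3253 0.1866] xyaw -11.23 down [-0.0039 -0.0033 -1.    ] w 0.229 F [-0.219   0.6381 -2.0455] q [ 0.6298  0.0048  1.9808 -0.0005  1.1611  0.826 ]
shift [0.0016 0.1646 0.0016]
turn 0.0012052742600818789
```

Request:
arm_command(
  deltas=[
    [0,0.03,0,0],
    [0,0.05,0,0],
    [0,0.04,0,0],
    [0,0.025,0,0],
    [0,0.013,0,0],
    [0,0.005,0,0],
    [0,0,0,0],
    [0,0,0,0],
  ],
)

```text
time: 16.62
tool_pos: [0.4067, 0.3271, 0.0276]
tcp_rot: [-1.564, 0.153, -0.156]
wrist_force: [-0.1, -0.7, -1.9]
width: 0.228
```

Run:
```python
from h import *
go((.4055,.326,.022),-11.3)
```

```text
t 16.62 tcp [0.4067 0.3271 0.0276] xyaw -11.29 down [ 0.002   0.0014 -1.    ] w 0.228 F [-0.1223 -0.7481 -1.8684] q [0.6296 0.1958 2.1053 0.     0.838  0.8267]
shift [-0.001   0.0056 -0.0013]
turn 0.00015835189821444828
```

Request:
arm_command(
  deltas=[
    [-0.001,0.004,-0.001,0],
    [0,0.002,0,0],
    [0,0,0,0],
    [0,0,0,0],
  ],
)

```text
time: 17.12
tool_pos: [0.4048, 0.326, 0.0217]
tcp_rot: [-1.565, 0.154, -0.155]
wrist_force: [-3.1, -2.3, 8.6]
width: 0.227
```

Request:
arm_command(
  deltas=[
    [0,0,0,0],
    [0,0,0,0],
    [0,0,0,0],
  ],
  fingers=0.037,
)

```text
time: 17.5
tool_pos: [0.4045, 0.3257, 0.0202]
tcp_rot: [-1.565, 0.155, -0.155]
wrist_force: [0.1, -0.1, -0.2]
width: 0.435
```

Request:
arm_command(
  deltas=[
    [0,-0.02,0,0],
    [0,-0.05,0,0],
    [0,-0.06,0,0],
    [0,-0.06,0,0],
    [0,-0.05,0,0],
    [0,0,0,0],
    [0,0,0,0],
  ],
)

```text
time: 18.38
tool_pos: [0.4042, 0.3255, 0.2597]
tcp_rot: [-1.566, 0.155, -0.154]
wrist_force: [0.3, -0.1, -0.7]
width: 0.433
```

```bash
python3 tw.py w9 .036
python3 - <<'E'
from h import *
go((.577,-.124,.25),-3.3)
E
```

```text
t 18.38 tcp [0.4042 0.3255 0.2597] xyaw -11.29 down [-0.0004 -0.0003 -1.    ] w 0.433 F [ 0.2633 -0.0835 -0.6879] q [ 0.6299 -0.0504  1.8973  0.      1.2952  0.8269]
(np.float64(556.5), np.float64(140.0), np.int32(104), np.int32(95)) [0.6621 0.3423 0.036 ]
(np.float64(346.5), np.float64(146.5), np.int32(94), np.int32(48)) [0.4438 0.3793 0.036 ]
(np.float64(344.0), np.float64(251.5), np.int32(85), np.int32(40)) [0.4205 0.2627 0.036 ]
(np.float64(75.0), np.float64(419.0), np.int32(71), np.int32(57)) [0.0042 0.0887 0.036 ]
cart [0.4321 0.321  0.036 ] len 0.1189 yaw -11.33
t 18.43 tcp [0.4037 0.3251 0.2586] xyaw -11.29 down [-0.0022 -0.0016 -1.    ] w 0.434 F [ 0.5583  0.7848 -0.9099] q [ 0.6298 -0.0495  1.8985  0.      1.2953  0.8269]
shift [ 0.2578  0.009  -0.4065]
turn -0.1394271459532277
```

Request:
arm_command(
  deltas=[
    [0,-0.005,0,-0.14],
    [0.011,0,-0.03,0],
    [0.022,0,-0.0485,0],
    [0.022,0,-0.0485,0],
    [0.022,0,-0.0485,0],
    [0.022,0,-0.0485,0],
    [0.022,0,-0.0485,0],
    [0.022,0,-0.0485,0],
    [0.022,0,-0.0485,0],
    [0.022,0,-0.0485,0],
    [0.012,0,-0.02,0],
    [0,0,0,0],
    [0,0,0,0],
    [0,0,0,0],
  ],
  fingers=0.04,
)

```text
time: 20.18
tool_pos: [0.5778, -0.1215, 0.2651]
tcp_rot: [-1.57, 0.044, -0.043]
wrist_force: [0.3, -0.1, -0.1]
width: 0.467
```

```bash
python3 tw.py w10 .075
python3 - <<'E'
from h import *
go((.577,-.124,.26),-3.3)
E
```

```text
t 20.18 tcp [ 0.5778 -0.1215  0.2651] xyaw -3.17 down [-0.0005  0.0005 -1.    ] w 0.467 F [ 0.2622 -0.1145 -0.1113] q [-0.2496  0.0859  1.749   0.0004  1.3074 -0.1943]
(np.float64(484.0), np.float64(61.0), np.int32(79), np.int32(79)) [0.7318 0.0064 0.075 ]
(np.float64(319.5), np.float64(151.0), np.int32(48), np.int32(49)) [ 0.5805 -0.0633  0.075 ]
(np.float64(470.0), np.float64(158.5), np.int32(71), np.int32(64)) [ 0.7265 -0.0786  0.075 ]
(np.float64(319.5), np.float64(265.0), np.int32(44), np.int32(39)) [ 0.5737 -0.1825  0.075 ]
(np.float64(449.5), np.float64(300.5), np.int32(60), np.int32(56)) [ 0.7167 -0.2335  0.075 ]
cart [ 0.5771 -0.1229  0.075 ] len 0.1194 yaw -3.26
t 20.23 tcp [ 0.5779 -0.1215  0.2653] xyaw -3.17 down [-0.0002  0.0003 -1.    ] w 0.471 F [ 0.284  -0.5121  0.3106] q [-0.2496  0.0858  1.7487  0.0003  1.3074 -0.1944]
shift [-0.0008  0.0053 -0.0025]
turn 0.0022746305641661024
```

View pics/w10.png

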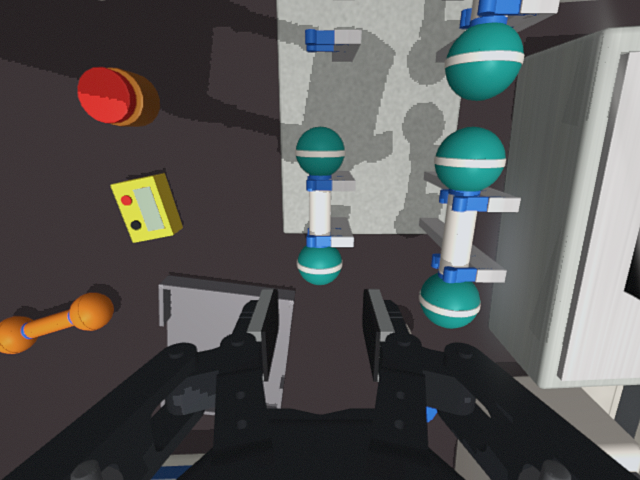

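Request:
arm_command(
  deltas=[
    [-0.001,0.03,-0.002,0.002],
    [0,0.05,0,0],
    [0,0.05,0,0],
    [0,0.04,0,0],
    [0,0.025,0,0],
    [0,0.012,0,0],
    [0,0,0,0],
    [0,0,0,0],
    [0,0,0,0],
  ],
)

```text
time: 21.35
tool_pos: [0.5784, -0.1252, 0.0599]
tcp_rot: [-1.571, 0.044, -0.048]
wrist_force: [-0.3, -0.0, 0.1]
width: 0.469
```

```bash
python3 tw.py w11 .075
python3 - <<'E'
from h import *
go((.577,-.1232,.058),-3.3)
E
```

```text
t 21.35 tcp [ 0.5784 -0.1252  0.0599] xyaw -3.38 down [ 0.0028 -0.0007 -1.    ] w 0.469 F [-0.2763 -0.0111  0.1058] q [-0.2552  0.2686  1.939  -0.      0.9311 -0.1962]
(np.float64(316.5), np.float64(146.0), np.int32(126), np.int32(69)) [ 0.5817 -0.0521  0.075 ]
(np.float64(316.0), np.float64(215.0), np.int32(123), np.int32(49)) [ 0.5798 -0.0784  0.075 ]
(np.float64(316.5), np.float64(396.5), np.int32(96), np.int32(36)) [ 0.5743 -0.1679  0.075 ]
cart [ 0.578 -0.11   0.075] len 0.116 yaw -3.62
t 21.4 tcp [ 0.5782 -0.1251  0.0597] xyaw -3.38 down [ 0.0024 -0.0006 -1.    ] w 0.471 F [ 0.6539 -0.2464  0.1007] q [-0.2553  0.2688  1.9393  0.      0.9311 -0.1963]
shift [-0.0013  0.0017  0.0019]
turn -0.001399273332942652
```

View pics/w11.png

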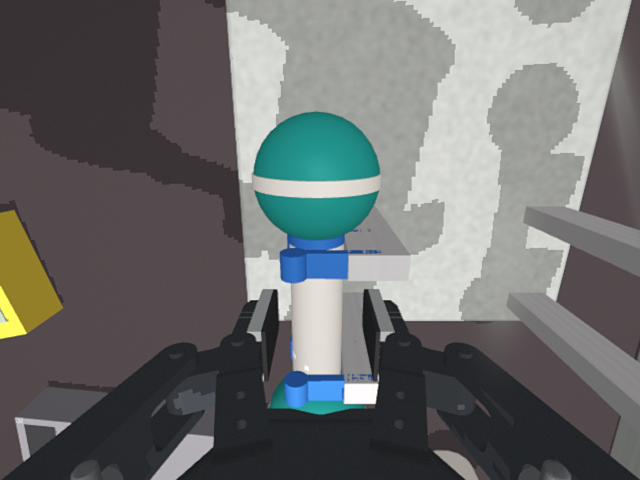

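Request:
arm_command(
  deltas=[
    [0,0.001,0.002,0],
    [0,0,0,0],
    [0,0,0,0],
    [0,0,0,0],
    [0,0,0,0],
  ],
  fingers=0.0,
  newtons=90,
)

```text
time: 22.02
tool_pos: [0.5774, -0.1228, 0.0582]
tcp_rot: [-1.57, 0.046, -0.046]
wrist_force: [-2.4, 1.7, 5.6]
width: 0.229
```

Request:
arm_command(
  deltas=[
    [-0.005,0,0,0],
    [-0.008,0,0,0],
    [-0.008,0,0,0],
    [-0.008,0,0,0],
    [-0.01,0,0,0],
    [-0.01,0,0,0],
    [-0.01,0,0,0],
    [0,0,0,0],
  ],
)

```text
time: 23.02
tool_pos: [0.5173, -0.1192, 0.0571]
tcp_rot: [-1.57, 0.047, -0.046]
wrist_force: [0.3, -0.3, -2.7]
width: 0.226
```

```bash
python3 tw.py w12 .075
```

```text
t 23.02 tcp [ 0.5173 -0.1192  0.0571] xyaw -3.39 down [-0.0008  0.0002 -1.    ] w 0.226 F [ 0.3346 -0.299  -2.6641] q [-0.2735  0.1703  2.0681  0.      0.9041 -0.2143]
(np.float64(321.0), np.float64(152.0), np.int32(127), np.int32(71)) [ 0.5222 -0.0483  0.075 ]
(np.float64(320.5), np.float64(221.5), np.int32(124), np.int32(50)) [ 0.5204 -0.0745  0.075 ]
(np.float64(320.0), np.float64(395.0), np.int32(65), np.int32(39)) [ 0.5151 -0.1585  0.075 ]
cart [ 0.5187 -0.1034  0.075 ] len 0.1104 yaw -3.64
```

View pics/w12.png

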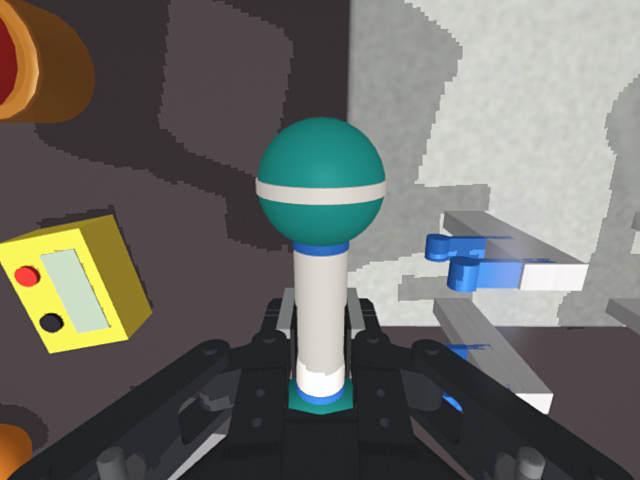

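Request:
arm_command(
  deltas=[
    [0,-0.04,0,0],
    [0,-0.05,0,0],
    [0,-0.04,0,0.07],
    [0,0,0,0.07],
    [-0.018,0,0.03,0],
    [-0.0285,0,0.048,0],
    [-0.0285,0,0.048,0],
    [-0.0285,0,0.048,0],
    [-0.0285,0,0.048,0],
    [-0.0285,0,0.048,0],
    [-0.0285,0,0.048,0],
    [-0.0285,0,0.048,0],
    [-0.0285,0,0.048,0],
    [0,0,0,0],
    [0,0,0,0],
  ],
)

```text
time: 24.95
tool_pos: [0.3591, 0.3351, 0.1872]
tcp_rot: [-1.566, 0.155, -0.155]
wrist_force: [-0.3, -0.3, -0.8]
width: 0.224
```

Run:
```python
from h import *
go((.3545,.3361,.021),-11.3)
```

```text
t 24.95 tcp [0.3591 0.3351 0.1872] xyaw -11.33 down [ 0.0002 -0.0006 -1.    ] w 0.224 F [-0.2994 -0.2961 -0.796 ] q [ 0.7005 -0.054   2.037  -0.0006  1.1589  0.8984]
shift [-0.0047  0.1662  0.0002]
turn -0.0004472749411550403
```

Request:
arm_command(
  deltas=[
    [-0.005,0.03,0,0],
    [0,0.05,0,0],
    [0,0.04,0,0],
    [0,0.025,0,0],
    [0,0.013,0,0],
    [0,0.005,0,0],
    [0,0,0,0],
    [0,0,0,0],
  ],
)

```text
time: 25.95
tool_pos: [0.3551, 0.3367, 0.0255]
tcp_rot: [-1.563, 0.155, -0.158]
wrist_force: [0.5, 0.0, -1.4]
width: 0.225
```

Run:
```python
from h import *
go((.3545,.3361,.020),-11.3)
```

```text
t 25.95 tcp [0.3551 0.3367 0.0255] xyaw -11.41 down [ 0.0018  0.0015 -1.    ] w 0.225 F [ 0.5278  0.011  -1.3944] q [ 0.7079  0.1433  2.1736 -0.      0.8223  0.907 ]
shift [-0.0005  0.0055 -0.0007]
turn -0.0018827569104082897
```

Request:
arm_command(
  deltas=[
    [-0.001,0.004,0,0],
    [0,0.002,0,0],
    [0,0,0,0],
    [0,0,0,0],
  ],
)

```text
time: 26.45
tool_pos: [0.3536, 0.3367, 0.0197]
tcp_rot: [-1.565, 0.155, -0.156]
wrist_force: [-2.3, -2.3, 9.5]
width: 0.224
```

Request:
arm_command(
  deltas=[
    [0,0,0,0],
    [0,0,0,0],
    [0,0,0,0],
  ],
  fingers=0.037,
)

```text
time: 26.82
tool_pos: [0.3531, 0.3362, 0.0181]
tcp_rot: [-1.565, 0.156, -0.156]
wrist_force: [-0.2, -0.0, -0.4]
width: 0.435
```

Request:
arm_command(
  deltas=[
    [0,-0.02,0,0],
    [0,-0.05,0,0],
    [0,-0.06,0,0],
    [0,-0.06,0,0],
    [0,-0.06,0,0],
    [0,0,0,0],
    [0,0,0,0],
  ],
)

```text
time: 27.7
tool_pos: [0.353, 0.3361, 0.2679]
tcp_rot: [-1.565, 0.156, -0.156]
wrist_force: [0.1, -0.7, -0.1]
width: 0.434
```

```bash
python3 tw.py w13 .036
```

```text
t 27.7 tcp [0.353  0.3361 0.2679] xyaw -11.4 down [-0.0001 -0.0001 -1.    ] w 0.434 F [ 0.1259 -0.6967 -0.0889] q [ 0.7097 -0.1187  1.9452  0.      1.3152  0.9088]
(np.float64(592.0), np.float64(139.5), np.int32(95), np.int32(92)) [0.6539 0.344  0.036 ]
(np.float64(371.0), np.float64(146.5), np.int32(139), np.int32(46)) [0.4193 0.3841 0.036 ]
(np.float64(367.0), np.float64(249.5), np.int32(127), np.int32(40)) [0.3966 0.2672 0.036 ]
(np.float64(183.5), np.float64(449.5), np.int32(60), np.int32(60)) [0.0778 0.0063 0.036 ]
cart [0.408  0.3257 0.036 ] len 0.119 yaw -11.02
```

View pics/w13.png

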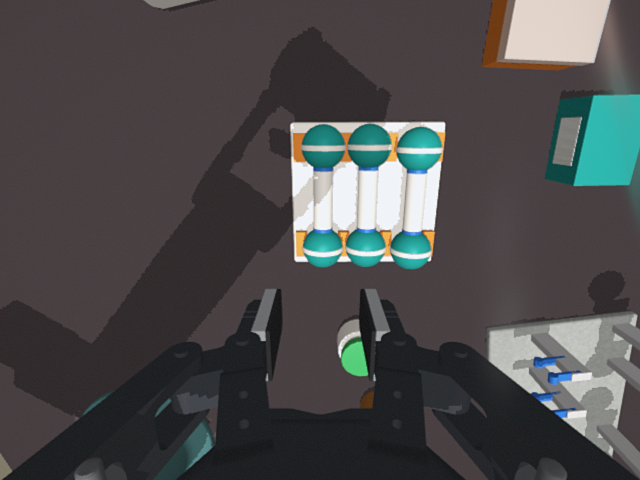

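Run:
```python
from h import *
t=read_camera("top");s=read_camera("side")
for n,c,(x0,y0,x1,y1) in [("ta",t,(330,55,540,170)),("sa",s,(140,80,300,280))]:
    cv2.imwrite(f"pics/{n}.png",cv2.resize(c["color"][y0:y1,x0:x1,::-1],None,fx=3.5 if n=="ta" else 2.9,fy=3.5 if n=="ta" else 2.9,interpolation=cv2.INTER_CUBIC))
```

```text
(no output)
```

View pics/ta.png

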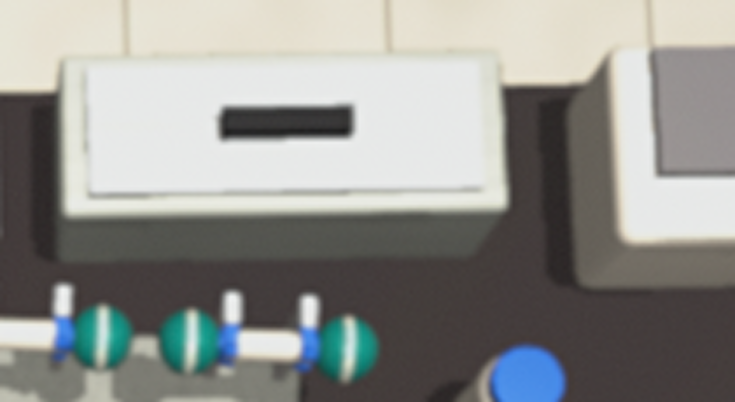

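View pics/sa.png

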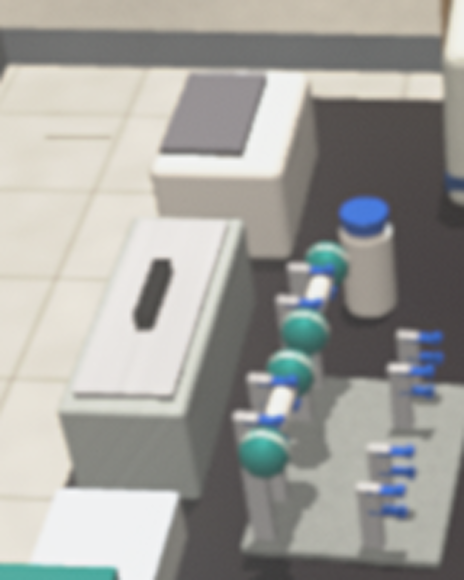

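Run:
```python
from h import *
t=read_camera("top");s=read_camera("side")
print(onz(t,(464.3,127.9),0),onz(t,(345.7,129.4),0)); print(tri(t,(474.9,114.4),s,(224.5,156.6)))
print(tri(t,(349,116),s,(140+187/2.9,80+415/2.9)))
go((.6864,-.125,.28),-3.3)
```

```text
[ 0.8004 -0.3215  0.    ] [0.8011 0.0176 0.    ]
(array([ 0.8027, -0.3253,  0.1068]), np.float64(0.00218137002761799))
(array([0.8017, 0.0129, 0.1096]), np.float64(0.003336166014094949))
t 27.95 tcp [0.3524 0.3355 0.2662] xyaw -11.4 down [-0.0028 -0.0024 -1.    ] w 0.432 F [ 0.3441  0.0287 -0.7122] q [ 0.7097 -0.1169  1.9467 -0.      1.3155  0.9087]
shift [ 0.4184 -0.0136 -0.3855]
turn -0.14143076382556163
```

Request:
arm_command(
  deltas=[
    [0,-0.005,0,-0.141],
    [0.02,-0.002,-0.024,0],
    [0.034,-0.002,-0.0416,0],
    [0.034,-0.002,-0.0416,0],
    [0.034,-0.002,-0.0416,0],
    [0.034,0,-0.0416,0],
    [0.034,0,-0.0416,0],
    [0.034,0,-0.0416,0],
    [0.034,0,-0.0416,0],
    [0.034,0,-0.0416,0],
    [0.034,0,-0.0416,0],
    [0.034,0,-0.0416,0],
    [0,0,0,0],
    [0,0,0,0],
    [0,0,0,0],
  ],
  fingers=0.04,
)

```text
time: 29.82
tool_pos: [0.6865, -0.1226, 0.281]
tcp_rot: [-1.57, 0.045, -0.044]
wrist_force: [0.2, 0.5, 0.6]
width: 0.465
```

```bash
python3 tw.py w14 .155
python3 - <<'E'
from h import *
go((.6864,-.129,.14),-3.3)
E
```

```text
t 29.82 tcp [ 0.6865 -0.1226  0.281 ] xyaw -3.26 down [-0.0008  0.0005 -1.    ] w 0.465 F [0.2034 0.4728 0.557 ] q [-0.2127  0.2825  1.49    0.0003  1.37   -0.1559]
(np.float64(321.5), np.float64(73.0), np.int32(64), np.int32(71)) [ 0.6943 -0.0054  0.155 ]
(np.float64(321.0), np.float64(163.5), np.int32(59), np.int32(60)) [ 0.6903 -0.0701  0.155 ]
(np.float64(320.5), np.float64(298.5), np.int32(52), np.int32(48)) [ 0.683  -0.1894  0.155 ]
cart [ 0.6866 -0.1297  0.155 ] len 0.1196 yaw -3.48
t 29.88 tcp [ 0.6865 -0.1226  0.2814] xyaw -3.25 down [-0.0002  0.0003 -1.    ] w 0.467 F [-0.6288 -0.5944  0.8773] q [-0.2125  0.2821  1.4898  0.0003  1.37   -0.1559]
shift [ 0.0003  0.1414 -0.0065]
turn 0.0009204120068733168
```

View pics/w14.png

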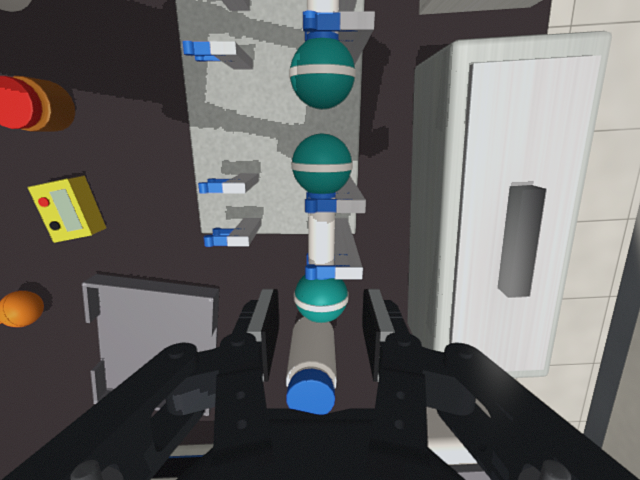

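Request:
arm_command(
  deltas=[
    [0,0.02,-0.0065,0.001],
    [0,0.045,0,0],
    [0,0.04,0,0],
    [0,0.025,0,0],
    [0,0.013,0,0],
    [0,0,0,0],
    [0,0,0,0],
    [0,0,0,0],
  ],
)

```text
time: 30.88
tool_pos: [0.6879, -0.1306, 0.1402]
tcp_rot: [-1.571, 0.044, -0.049]
wrist_force: [-0.3, 0.1, -0.6]
width: 0.474
```

```bash
python3 tw.py w15 .155
python3 - <<'E'
from h import *
go((.6866,-.1293,.138),-3.4)
E
```

```text
t 30.88 tcp [ 0.6879 -0.1306  0.1402] xyaw -3.38 down [ 0.0031 -0.0007 -1.    ] w 0.474 F [-0.2905  0.0646 -0.5649] q [-0.2232  0.3722  1.6354 -0.      1.1308 -0.1643]
(np.float64(317.0), np.float64(31.0), np.int32(141), np.int32(63)) [ 0.6936 -0.0204  0.155 ]
(np.float64(317.5), np.float64(149.5), np.int32(126), np.int32(70)) [ 0.6914 -0.0589  0.155 ]
(np.float64(317.5), np.float64(218.0), np.int32(124), np.int32(49)) [ 0.6898 -0.0852  0.155 ]
(np.float64(331.5), np.float64(408.0), np.int32(68), np.int32(13)) [ 0.6906 -0.1811  0.155 ]
cart [ 0.691 -0.12   0.155] len 0.1222 yaw -0.37
t 30.93 tcp [ 0.6877 -0.1306  0.14  ] xyaw -3.38 down [ 0.0027 -0.0006 -1.    ] w 0.468 F [ 1.041   0.2349 -0.0326] q [-0.2233  0.3723  1.6357 -0.      1.1308 -0.1643]
shift [-0.0012  0.002   0.0013]
turn 0.0003524045870895165
```

View pics/w15.png

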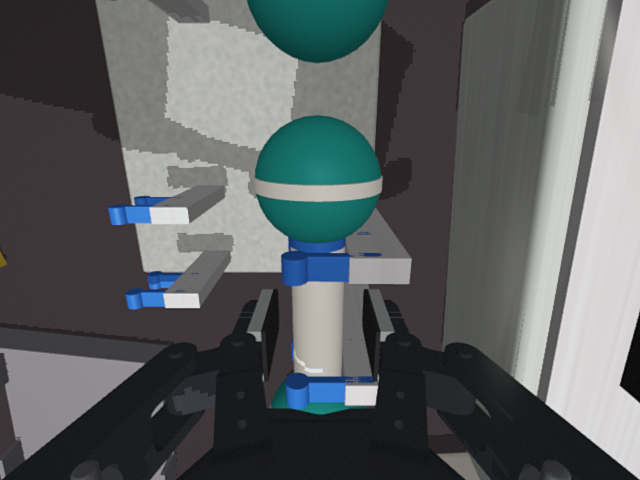

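Request:
arm_command(
  deltas=[
    [0,0.001,0.001,0],
    [0,0,0,0],
    [0,0,0,0],
    [0,0,0,0],
    [0,0,0,0],
  ],
  fingers=0.0,
  newtons=90,
)

```text
time: 31.55
tool_pos: [0.6872, -0.1294, 0.1384]
tcp_rot: [-1.57, 0.045, -0.047]
wrist_force: [-0.8, 0.4, 5.8]
width: 0.23
```

Request:
arm_command(
  deltas=[
    [-0.005,0,0,0],
    [-0.008,0,0,0],
    [-0.008,0,0,0],
    [-0.008,0,0,0],
    [-0.01,0,0,0],
    [-0.01,0,0,0],
    [-0.005,0,0,0],
    [0,-0.03,0,0],
    [0,-0.05,0,0],
    [0,0,0,0],
    [0,0,0,0],
  ],
)

```text
time: 32.92
tool_pos: [0.6326, -0.1262, 0.2172]
tcp_rot: [-1.57, 0.046, -0.046]
wrist_force: [-0.4, 0.4, -1.8]
width: 0.228
```

```bash
python3 tw.py w16 .155
python3 - <<'E'
from h import *
go((.431,.321,.22),-11.3)
E
```

```text
t 32.92 tcp [ 0.6326 -0.1262  0.2172] xyaw -3.38 down [ 0.0001 -0.     -1.    ] w 0.228 F [-0.404   0.4015 -1.8229] q [-0.2354  0.2167  1.6881 -0.      1.2367 -0.1765]
(np.float64(423.0), np.float64(44.5), np.int32(93), np.int32(90)) [ 0.696  -0.0073  0.155 ]
(np.float64(320.5), np.float64(153.0), np.int32(126), np.int32(71)) [ 0.6369 -0.0611  0.155 ]
(np.float64(320.5), np.float64(222.0), np.int32(124), np.int32(49)) [ 0.6344 -0.1038  0.155 ]
(np.float64(320.5), np.float64(395.5), np.int32(66), np.int32(38)) [ 0.6262 -0.2417  0.155 ]
cart [ 0.6652 -0.0556  0.155 ] len 0.1145 yaw -32.53
t 32.98 tcp [ 0.6319 -0.1259  0.2159] xyaw -3.38 down [-0.0022  0.0005 -1.    ] w 0.23 F [ 0.5804  0.7086 -2.5851] q [-0.2354  0.2177  1.6894  0.      1.2368 -0.1764]
shift [-0.2269 -0.0035  0.4343]
turn 0.13822789742560593
```

View pics/w16.png

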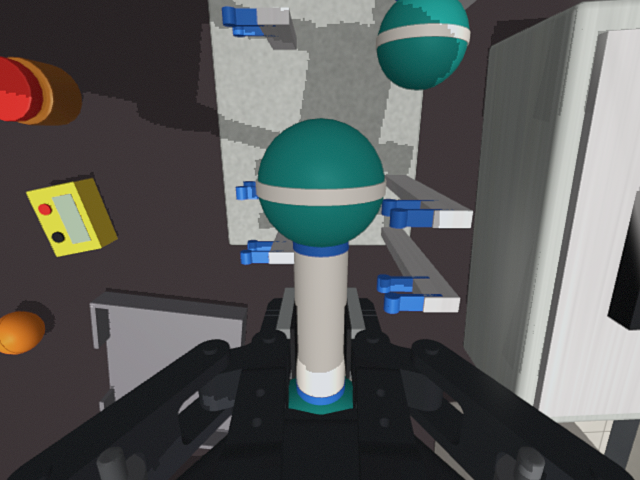

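Request:
arm_command(
  deltas=[
    [0,0,0,0.07],
    [0,0,0,0.068],
    [-0.015,0,0.02,0],
    [-0.03,0,0.042,0],
    [-0.03,0,0.042,0],
    [-0.03,0,0.042,0],
    [-0.03,0,0.042,0],
    [-0.03,0,0.042,0],
    [-0.03,0,0.042,0],
    [-0.03,0,0.042,0],
    [-0.03,0,0.042,0],
    [-0.03,0,0.043,0],
    [0,0,0,0],
    [0,0,0,0],
    [0,0,0,0],
  ],
)

```text
time: 34.85
tool_pos: [0.4313, 0.3198, 0.2167]
tcp_rot: [-1.566, 0.156, -0.155]
wrist_force: [-0.5, -0.1, -1.7]
width: 0.225
```

```bash
python3 tw.py w17 .036
python3 - <<'E'
from h import *
go((.431,.321,.065),-11.3)
E
```

```text
t 34.85 tcp [0.4313 0.3198 0.2167] xyaw -11.33 down [-0.0008 -0.0009 -1.    ] w 0.225 F [-0.527  -0.1025 -1.6661] q [ 0.5918  0.0133  1.9148 -0.0003  1.2147  0.7897]
(np.float64(559.0), np.float64(141.0), np.int32(117), np.int32(107)) [0.663  0.3422 0.036 ]
(np.float64(298.5), np.float64(153.0), np.int32(172), np.int32(71)) [0.4227 0.3795 0.036 ]
(np.float64(303.0), np.float64(242.5), np.int32(161), np.int32(90)) [0.4079 0.2914 0.036 ]
(np.float64(320.0), np.float64(395.0), np.int32(65), np.int32(39)) [0.3864 0.0965 0.036 ]
(np.float64(43.5), np.float64(447.0), np.int32(88), np.int32(65)) [0.0199 0.0845 0.036 ]
t 34.9 tcp [0.4316 0.3198 0.2169] xyaw -11.36 down [-0.0005 -0.0006 -1.    ] w 0.226 F [ 0.7526  0.2188 -1.5622] q [ 0.5914  0.0133  1.9144 -0.0002  1.2146  0.7898]
shift [-0.0008  0.1519  0.0012]
turn -0.0010991557311452738
```

View pics/w17.png

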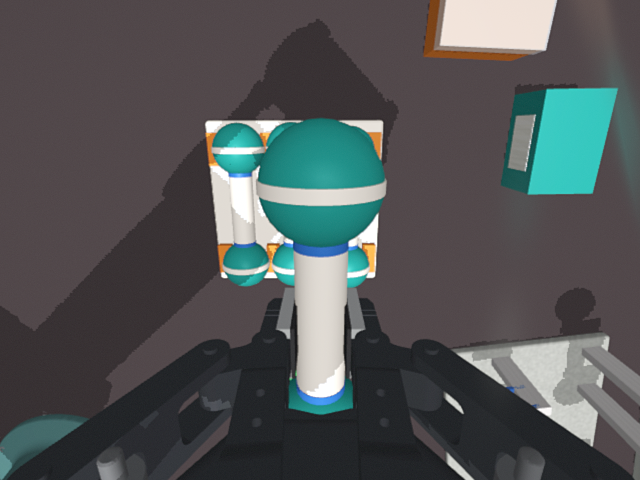

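Request:
arm_command(
  deltas=[
    [-0.001,0.03,0.001,0],
    [0,0.045,0,0],
    [0,0.04,0,0],
    [0,0.025,0,0],
    [0,0.01,0,0],
    [0,0,0,0],
    [0,0,0,0],
    [0,0,0,0],
  ],
)

```text
time: 35.9
tool_pos: [0.4317, 0.3227, 0.0688]
tcp_rot: [-1.563, 0.153, -0.156]
wrist_force: [-0.4, -0.5, -1.4]
width: 0.224
```

Run:
```python
from h import *
go((.431,.321,.0595),-11.3)
```

```text
t 35.9 tcp [0.4317 0.3227 0.0688] xyaw -11.29 down [ 0.0022  0.0015 -1.    ] w 0.224 F [-0.4055 -0.5065 -1.3673] q [0.5956 0.1666 2.0463 0.     0.9259 0.7927]
shift [-0.0004  0.0093 -0.0018]
turn 0.00014941714831007147
```

Request:
arm_command(
  deltas=[
    [-0.0005,0.003,-0.001,0],
    [0,0.003,0,0],
    [0,0.0015,0,0],
    [0,0,0,0],
    [0,0,0,0],
  ],
)

```text
time: 36.52
tool_pos: [0.4305, 0.3212, 0.0603]
tcp_rot: [-1.565, 0.154, -0.155]
wrist_force: [0.9, -3.6, 3.6]
width: 0.226
```

Run:
```python
from h import *
go((.431,.321,.0595),-11.3)
```

```text
t 36.52 tcp [0.4305 0.3212 0.0603] xyaw -11.28 down [ 0.0009  0.0001 -1.    ] w 0.226 F [ 0.9116 -3.5819  3.5635] q [ 0.5949  0.1759  2.0542 -0.0006  0.9107  0.7921]
shift [ 0.0005  0.0008 -0.0001]
turn 0.0003922067870076873
```

Request:
arm_command(
  deltas=[
    [0,0,0,0],
    [0,0,0,0],
    [0,0,0,0],
  ],
  fingers=0.037,
)

```text
time: 36.9
tool_pos: [0.4296, 0.3212, 0.0595]
tcp_rot: [-1.565, 0.155, -0.154]
wrist_force: [-0.3, 0.4, -0.5]
width: 0.433
```

Request:
arm_command(
  deltas=[
    [0,-0.015,0,0],
    [0,-0.04,0,0],
    [0,-0.06,0,0],
    [0,-0.06,0,0],
    [0,-0.06,0,0],
    [0,0,0,0],
    [0,0,0,0],
  ],
)

```text
time: 37.78
tool_pos: [0.4299, 0.3212, 0.2956]
tcp_rot: [-1.564, 0.154, -0.155]
wrist_force: [-0.1, -0.4, -0.5]
width: 0.434
```

```bash
python3 tw.py w18 .0763
python3 - <<'E'
from h import *
go((.697,.05,.28),-3.4)
E
```

```text
t 37.77 tcp [0.4299 0.3212 0.2956] xyaw -11.29 down [ 0.0011  0.0008 -1.    ] w 0.434 F [-0.1178 -0.4085 -0.4938] q [ 0.5951 -0.0346  1.8168  0.0001  1.358   0.7921]
(np.float64(624.0), np.float64(149.0), np.int32(31), np.int32(131)) [0.7553 0.3157 0.0763]
(np.float64(513.0), np.float64(140.5), np.int32(87), np.int32(86)) [0.641  0.3474 0.0763]
(np.float64(299.5), np.float64(147.5), np.int32(130), np.int32(46)) [0.421  0.3842 0.0763]
(np.float64(301.0), np.float64(248.0), np.int32(119), np.int32(49)) [0.3985 0.2744 0.0763]
(np.float64(615.0), np.float64(369.5), np.int32(49), np.int32(50)) [0.767  0.0271 0.0763]
(np.float64(76.5), np.float64(416.0), np.int32(96), np.int32(81)) [0.0405 0.0938 0.0763]
(np.float64(610.5), np.float64(450.0), np.int32(58), np.int32(41)) [ 0.7712 -0.1175  0.0763]
cart [0.6981 0.3315 0.0763] len 0.1187 yaw 74.52
cart [0.4098 0.3293 0.0763] len 0.1121 yaw -11.56
t 37.83 tcp [0.4293 0.3207 0.2941] xyaw -11.29 down [-0.0012 -0.0008 -1.    ] w 0.435 F [ 0.3154  0.9994 -1.126 ] q [ 0.5951 -0.0335  1.8185  0.      1.3579  0.7921]
shift [ 0.3155  0.0139 -0.2131]
turn -0.13763021405561604
```

View pics/w18.png

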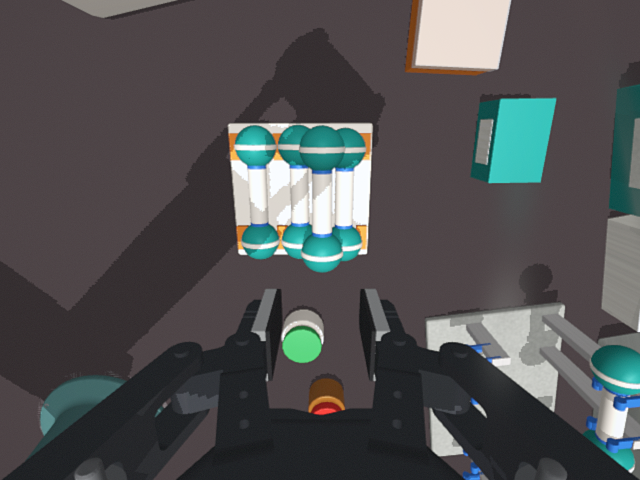

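Request:
arm_command(
  deltas=[
    [0,0,0,-0.138],
    [0.018,0.002,-0.016,0],
    [0.0354,0.002,-0.0318,0],
    [0.0354,0.002,-0.0318,0],
    [0.0354,0.002,-0.0318,0],
    [0.0354,0.002,-0.0318,0],
    [0.0354,0.002,-0.0318,0],
    [0.0354,0.002,-0.0318,0],
    [0.0354,0,-0.0318,0],
    [0.0174,0,-0.016,0],
    [0,0,0,0],
    [0,0,0,0],
    [0,0,0,0],
  ],
  fingers=0.04,
)

```text
time: 39.45
tool_pos: [0.6969, 0.0517, 0.2809]
tcp_rot: [-1.57, 0.045, -0.045]
wrist_force: [0.6, 0.6, 0.8]
width: 0.468
```

```bash
python3 tw.py w19 .155
python3 - <<'E'
from h import *
go((.697,.05,.138),-3.4)
E
```

```text
t 39.45 tcp [0.6969 0.0517 0.2809] xyaw -3.3 down [-0.0003  0.0004 -1.    ] w 0.468 F [0.5913 0.6227 0.828 ] q [0.0381 0.285  1.487  0.0004 1.3699 0.0956]
(np.float64(43.0), np.float64(18.0), np.int32(87), np.int32(37)) [0.5129 0.2149 0.155 ]
(np.float64(489.0), np.float64(17.0), np.int32(161), np.int32(35)) [0.8233 0.1973 0.155 ]
(np.float64(322.0), np.float64(156.0), np.int32(61), np.int32(61)) [0.7019 0.1099 0.155 ]
(np.float64(321.0), np.float64(293.0), np.int32(53), np.int32(47)) [ 0.6942 -0.0096  0.155 ]
cart [0.698  0.0502 0.155 ] len 0.1198 yaw -3.68
t 39.5 tcp [0.697  0.0516 0.2811] xyaw -3.3 down [ 0.      0.0003 -1.    ] w 0.466 F [ 0.4812  0.3033 -0.359 ] q [0.0381 0.2849 1.4869 0.0003 1.3698 0.0956]
shift [ 0.0001  0.1431 -0.0016]
turn 0.0017998917987336327
```

Request:
arm_command(
  deltas=[
    [0,0.02,-0.0015,0.002],
    [0,0.045,0,0],
    [0,0.04,0,0],
    [0,0.025,0,0],
    [0,0.013,0,0],
    [0,0,0,0],
    [0,0,0,0],
    [0,0,0,0],
  ],
)

```text
time: 40.5
tool_pos: [0.6988, 0.0489, 0.1397]
tcp_rot: [-1.57, 0.045, -0.05]
wrist_force: [-0.2, -0.2, -0.4]
width: 0.466
```

```bash
python3 tw.py w20 .155
python3 - <<'E'
from h import *
go((.6975,.0502,.138),-3.4)
E
```

```text
t 40.5 tcp [0.6988 0.0489 0.1397] xyaw -3.49 down [ 0.0031  0.0001 -1.    ] w 0.466 F [-0.1819 -0.1931 -0.4004] q [0.0343 0.3732 1.6351 0.     1.1302 0.0952]
(np.float64(317.5), np.float64(148.5), np.int32(126), np.int32(70)) [0.7025 0.121  0.155 ]
(np.float64(317.5), np.float64(218.0), np.int32(124), np.int32(49)) [0.7008 0.0944 0.155 ]
t 40.55 tcp [0.6986 0.0489 0.1395] xyaw -3.49 down [ 0.0027  0.0001 -1.    ] w 0.466 F [-0.1592 -0.1666 -0.1795] q [0.0343 0.3733 1.6353 0.     1.1302 0.0952]
shift [-0.0012  0.0015  0.0013]
turn -0.0016397100974212542
```

View pics/w20.png

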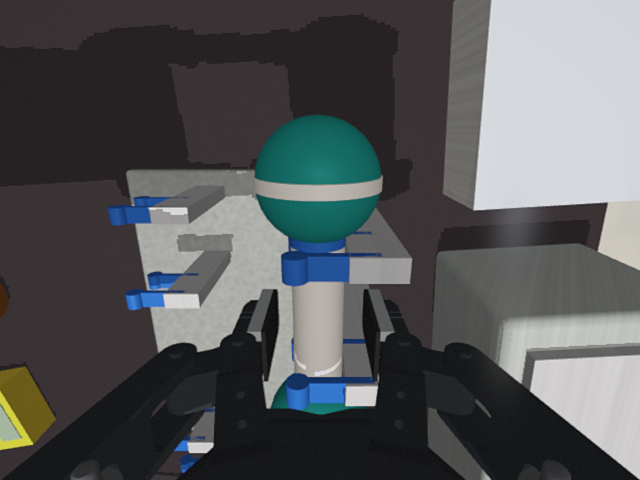

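Request:
arm_command(
  deltas=[
    [0,0.001,0.001,0],
    [0,0,0,0],
    [0,0,0,0],
    [0,0,0,0],
    [0,0,0,0],
  ],
  fingers=0.0,
  newtons=90,
)

```text
time: 41.18
tool_pos: [0.6981, 0.05, 0.1379]
tcp_rot: [-1.57, 0.047, -0.049]
wrist_force: [-0.9, 1.0, 5.7]
width: 0.225
```

Request:
arm_command(
  deltas=[
    [-0.005,0,0,0],
    [-0.008,0,0,0],
    [-0.008,0,0,0],
    [-0.008,0,0,0],
    [-0.01,0,0,0],
    [-0.01,0,0,0],
    [-0.005,0,0,0],
    [0,-0.03,0,0],
    [0,-0.05,0,0],
    [0,0,0,0],
    [0,0,0,0],
  ],
)

```text
time: 42.55
tool_pos: [0.6435, 0.0531, 0.2167]
tcp_rot: [-1.57, 0.048, -0.048]
wrist_force: [-1.3, -0.3, -2.2]
width: 0.23
```

```bash
python3 tw.py w21 .155
python3 - <<'E'
from h import *
go((.380,.331,.22),-11.3)
E
```

```text
t 42.55 tcp [0.6435 0.0531 0.2167] xyaw -3.5 down [ 0.0001  0.     -1.    ] w 0.23 F [-1.3026 -0.2527 -2.2111] q [0.0437 0.2182 1.6872 0.     1.2361 0.1048]
(np.float64(69.5), np.float64(7.5), np.int32(54), np.int32(16)) [0.5207 0.2005 0.155 ]
(np.float64(534.5), np.float64(6.5), np.int32(104), np.int32(14)) [0.7649 0.1859 0.155 ]
(np.float64(320.5), np.float64(152.0), np.int32(128), np.int32(71)) [0.648  0.1187 0.155 ]
(np.float64(321.0), np.float64(221.5), np.int32(125), np.int32(50)) [0.6457 0.0759 0.155 ]
(np.float64(320.5), np.float64(395.5), np.int32(66), np.int32(38)) [ 0.6369 -0.0619  0.155 ]
t 42.6 tcp [0.6428 0.0531 0.2154] xyaw -3.49 down [-0.0022 -0.0001 -1.    ] w 0.224 F [-0.4945  0.3293 -1.9708] q [ 0.0438  0.2192  1.6885 -0.      1.2361  0.1047]
shift [-0.2792 -0.0041  0.2614]
turn 0.13626460050439215
```

View pics/w21.png

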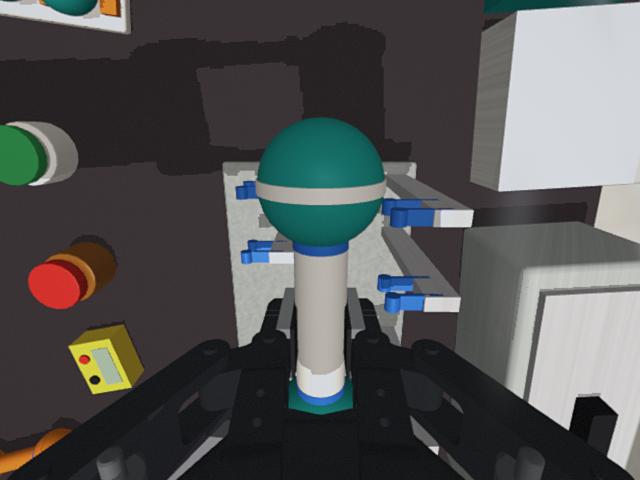

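Request:
arm_command(
  deltas=[
    [0,0,0,0.07],
    [0,0,0,0.066],
    [-0.0205,0,0.0145,0],
    [-0.039,0,0.0276,0],
    [-0.039,0,0.0276,0],
    [-0.039,0,0.0276,0],
    [-0.039,0,0.0276,0],
    [-0.039,0,0.0276,0],
    [-0.039,0,0.0276,0],
    [-0.039,0,0.0276,0],
    [-0.02,0,0.0135,0],
    [0,0,0,0],
    [0,0,0,0],
    [0,0,0,0],
  ],
)

```text
time: 44.35
tool_pos: [0.3798, 0.3307, 0.2164]
tcp_rot: [-1.566, 0.156, -0.155]
wrist_force: [0.2, -0.3, -2.1]
width: 0.229
```

Run:
```python
from h import *
go((.380,.331,.067),-11.3)
```

```text
t 44.35 tcp [0.3798 0.3307 0.2164] xyaw -11.33 down [-0.0004 -0.0006 -1.    ] w 0.229 F [ 0.1533 -0.3192 -2.074 ] q [ 0.667  -0.0525  1.9799 -0.0002  1.2148  0.8649]
shift [0.0002 0.1494 0.0004]
turn -0.0005321843306411722
```

Request:
arm_command(
  deltas=[
    [0,0.03,0,0],
    [0,0.045,0,0],
    [0,0.04,0,0],
    [0,0.023,0,0],
    [0,0.01,0,0],
    [0,0,0,0],
    [0,0,0,0],
    [0,0,0,0],
  ],
)

```text
time: 45.35
tool_pos: [0.3806, 0.3321, 0.0702]
tcp_rot: [-1.563, 0.153, -0.156]
wrist_force: [-0.1, -0.6, -1.2]
width: 0.225
```

Run:
```python
from h import *
go((.380,.331,.0595),-11.3)
```

```text
t 45.35 tcp [0.3806 0.3321 0.0702] xyaw -11.29 down [ 0.002   0.0016 -1.    ] w 0.225 F [-0.0558 -0.5949 -1.2452] q [0.6681 0.1041 2.1153 0.     0.9195 0.8652]
shift [-0.0004  0.0107 -0.0012]
turn 0.00017850692033327675
```

Request:
arm_command(
  deltas=[
    [0,0.004,-0.001,0],
    [0,0.003,0,0],
    [0,0.0015,0,0],
    [0,0,0,0],
    [0,0,0,0],
  ],
)

```text
time: 45.98
tool_pos: [0.3797, 0.3304, 0.0605]
tcp_rot: [-1.565, 0.154, -0.155]
wrist_force: [-0.2, -2.4, 2.0]
width: 0.229
```

Run:
```python
from h import *
go((.380,.331,.0595),-11.3)
```

```text
t 45.98 tcp [0.3797 0.3304 0.0605] xyaw -11.28 down [ 0.0004 -0.0001 -1.    ] w 0.229 F [-0.2172 -2.4053  1.9534] q [ 0.6668  0.1159  2.1236 -0.0004  0.9019  0.8639]
shift [0.0002 0.001  0.0007]
turn 0.00031132863740834793
```

Request:
arm_command(
  deltas=[
    [0,0,0,0],
    [0,0,0,0],
    [0,0,0,0],
  ],
  fingers=0.036,
)

```text
time: 46.35
tool_pos: [0.3793, 0.3305, 0.0602]
tcp_rot: [-1.565, 0.155, -0.155]
wrist_force: [0.3, -0.8, 0.2]
width: 0.421
```

Request:
arm_command(
  deltas=[
    [0,-0.015,0,0],
    [0,-0.04,0,0],
    [0,-0.06,0,0],
    [0,-0.06,0,0],
    [0,-0.06,0,0],
    [0,0,0,0],
    [0,0,0,0],
  ],
)

```text
time: 47.22
tool_pos: [0.3793, 0.3304, 0.2961]
tcp_rot: [-1.564, 0.154, -0.155]
wrist_force: [-0.3, 0.2, -1.5]
width: 0.426
```

```bash
python3 tw.py w22 .0763
python3 - <<'E'
from h import *
t=read_camera("top"); s=read_camera("side")
a=cv2.resize(t["color"][130:310,180:530,::-1],(700,360)); cv2.imwrite("pics/tf.png",a)
cv2.imwrite("pics/sf.png",s["color"][:,:,::-1])
E
```

```text
t 47.23 tcp [0.3793 0.3304 0.2961] xyaw -11.28 down [ 0.0011  0.0009 -1.    ] w 0.426 F [-0.3393  0.1905 -1.5497] q [ 0.667  -0.1016  1.8788  0.0001  1.3631  0.8639]
(np.float64(556.5), np.float64(139.5), np.int32(94), np.int32(86)) [0.6352 0.3486 0.0763]
(np.float64(344.0), np.float64(146.5), np.int32(129), np.int32(46)) [0.4164 0.3853 0.0763]
(np.float64(342.0), np.float64(248.0), np.int32(119), np.int32(49)) [0.3944 0.2741 0.0763]
(np.float64(102.5), np.float64(399.0), np.int32(62), np.int32(49)) [0.0364 0.1232 0.0763]
(np.float64(178.0), np.float64(452.5), np.int32(47), np.int32(54)) [0.1052 0.0102 0.0763]
cart [0.4054 0.3297 0.0763] len 0.1133 yaw -11.22
```

View pics/w22.png

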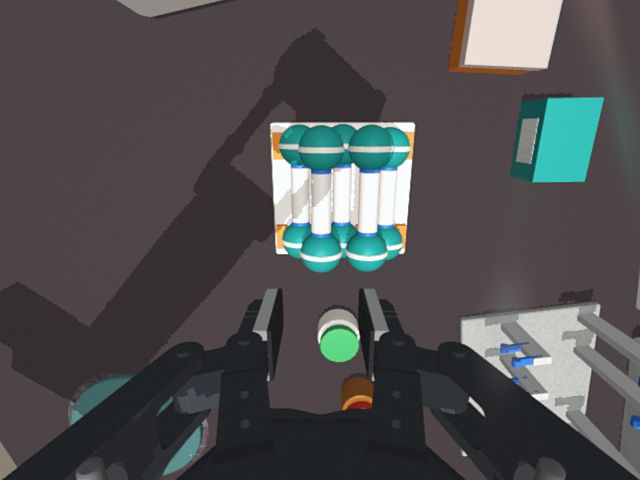

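View pics/sf.png

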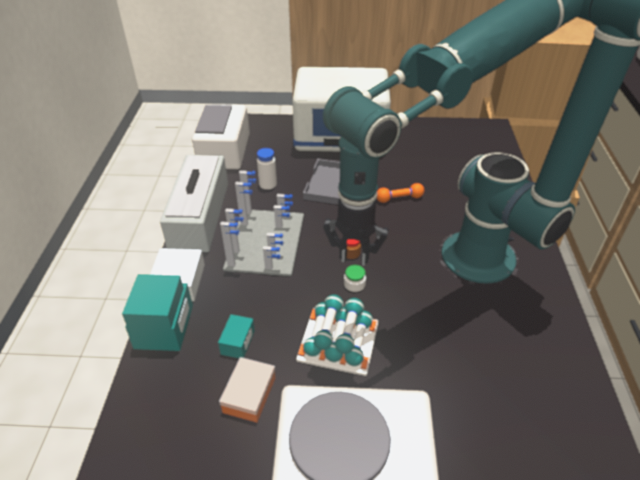

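View pics/tf.png

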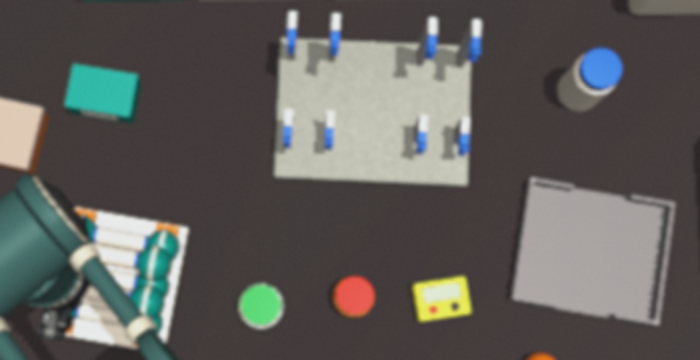

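Run:
```python
from h import *
s,R=st();c=read_camera("wrist")
for n,a,b,t in [("slot3",(321,148),(321,252),(.380,.331)),("slot4",(371,148),(367,251),(.431,.321))]:
    p,q=onz(c,a,.0763,s),onz(c,b,.0763,s); print(n,(p+q)/2,np.linalg.norm(p-q),np.degrees(np.arctan2(q[0]-p[0],p[1]-q[1])),"want",t)
print(job.finish_job())
```

```text
t 47.38 tcp [0.3785 0.3297 0.2934] xyaw -11.29 down [-0.0028 -0.0022 -1.    ] w 0.421 F [ 0.4881 -0.2655  0.07  ] q [ 0.667  -0.0993  1.8815  0.      1.3628  0.8639]
slot3 [0.3794 0.3305 0.0763] 0.11593441957471133 -11.289929144369678 want (0.38, 0.331)
slot4 [0.4311 0.3208 0.0763] 0.11466697528419773 -10.874047535766307 want (0.431, 0.321)
the job is handed in; nothing more can be done
None
```

I stacked all five cartridges that were present in the cradle and handed the job in at about 47 s; the system gave no verdict. cartA was absent because station 0 was empty.

- **From the tray:** the two loose cartridges went to slots 2 and 1.
- **From the stand:** I snapped the clipped ones out forward. cartB went to slot 0, cartD to slot 4 and cartC to slot 3. With five cartridges, the peak (slot 5) stays empty.

**Last checks:**
- **Upper layer:** the wrist camera put slots 3 and 4 within about 1 mm of their targets. Their axes are within 0.5° of the cradle's.
- **Bottom layer:** I did not measure these three one by one at the end. Slot 2 measured within 2 mm of its place when set down. The later views, with neighbours merged, matched the expected centres to about 3 mm. The slot 2 cartridge sits about 2 mm towards -y, well inside the tolerance.
- **Rest of the bench:** the stand and tray are empty, and in the last pictures the bystanders looked upright and in place. The arm was clear, with TCP about 0.29 m above the table.

No grip slip or knocked cartridge showed up during the run. The only disagreement was the side camera's cradle centre, about 7 mm off the top camera's in y. I relied on the top and wrist cameras, which agreed to about 2 mm.

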